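# Put two plug gauges from the slanted stand into the gauge carrier

## Task

Put the two thick plug gauges away: pull each one out of its slanted socket in the stand and lay it flat in the low carrier, one gauge per lane, centred across both notched rails and resting on the notch floors. Lay them down rather than dropping them, leave the slim punch in its socket, do not disturb the steel die and the oil bottle, and let go of everything at the end.

Things in the scene. Friction and masses are not known exactly. Their poses are not given: they have to be found in the camera images.
- gauge_1: Plain grey steel plug gauge: stout round bar with a collar, 99 mm long, 19 mm thick (collides as a square bar 100 x 20 x 19), 110 g. Stands 54 mm deep in a socket of the stand, upper 45 mm showing. Origin: mid-length, on its underside (the face on the socket's lower wall). x along the bar, at first up out of the socket; y level, across the bar; z from underside through the bar, at first up and to the stand's -x.
- gauge_2: Plain grey steel plug gauge: stout round bar with a collar, 99 mm long, 19 mm thick (collides as a square bar 100 x 20 x 19), 110 g. Identical to gauge_1, in another socket; origin and axes alike.
- gauge_1_mid (a point): Centre of gauge_1 (9.5 mm above its origin along its z); axes as gauge_1.
- gauge_2_mid (a point): Centre of gauge_2 (9.5 mm above its origin along its z); axes as gauge_2.
- stand: Stand fixed to the bench: aluminium base 115 x 160 x 8 mm, on it a black block with three sockets in a row at y = -55, 0, +55 mm. They lean 40 degrees from vertical, tops to the stand's +x (roughly away from the robot); 24 x 24 mm wide, 54 deep, walls 6 mm; mouth centres at x = 15, z = 67 mm. Origin under the base's centre, z up. Which socket holds the punch varies.
- carrier: Loose carrier, 950 g: aluminium plate 112 x 136 x 6 mm, two black rails 14 mm thick along its y at x = +-38 mm (62 mm free between them). Each has notches at y = -30 and +30 mm: 27 mm wide, 12 deep, floor 26 mm above the bench. A lane is a pair of facing notches: the gauge lies along the carrier's x across both rails, either end first. Origin under the plate's centre, z up.
- lane_1 (a point): Where the centre of a gauge lies when it rests in the lane at the carrier's y = -30 mm: 35.5 mm above the bench. Axes as the carrier (the lane runs along x, roughly away from the robot).
- lane_2 (a point): The same for the lane at the carrier's y = +30 mm. A fixed conical heater stands on the bench to the right (-y) of the carrier, and a shelf with bins hangs over the back of the bench: keep the wrist from leaning far forward there.
- punch: Slim dark steel centre punch, 12 mm thick and 100 mm long, pointed upper end, in the third socket of the stand; it stays there. Origin: middle of its length, on its underside; x axis up out of the socket.
- press_die: Turned steel press die, an upright cylinder 31 mm across and 45 mm high, loose on the bench; leave alone. Origin: centre of its underside.
- oil_bottle: Small brown dropper bottle, 33 mm across and 102 mm high, loose on the bench; leave alone. Origin: centre of its underside.

How it is judged:
At the end, for the whole second after the job is handed in: Each gauge lies at rest in a lane of its own: centre within 7 mm across, 15 mm along and 5 mm in height of the lane's point, axis within 7 degrees of the lane; the carrier is flat; the punch is still in its socket (within 12 mm in height, 30 mm of its start) (((y of gauge_1_mid in the frame of lane_1 between -0.007 and 0.007 m and x of gauge_1_mid in the frame of lane_1 between -0.015 and 0.015 m and z of gauge_1_mid in the frame of lane_1 between -0.005 and 0.005 m and angle between the x axis of gauge_1_mid and the x axis of lane_1, either way round below 0.12 rad) or (y of gauge_1_mid in the frame of lane_2 between -0.007 and 0.007 m and x of gauge_1_mid in the frame of lane_2 between -0.015 and 0.015 m and z of gauge_1_mid in the frame of lane_2 between -0.005 and 0.005 m and angle between the x axis of gauge_1_mid and the x axis of lane_2, either way round below 0.12 rad)) and ((y of gauge_2_mid in the frame of lane_1 between -0.007 and 0.007 m and x of gauge_2_mid in the frame of lane_1 between -0.015 and 0.015 m and z of gauge_2_mid in the frame of lane_1 between -0.005 and 0.005 m and angle between the x axis of gauge_2_mid and the x axis of lane_1, either way round below 0.12 rad) or (y of gauge_2_mid in the frame of lane_2 between -0.007 and 0.007 m and x of gauge_2_mid in the frame of lane_2 between -0.015 and 0.015 m and z of gauge_2_mid in the frame of lane_2 between -0.005 and 0.005 m and angle between the x axis of gauge_2_mid and the x axis of lane_2, either way round below 0.12 rad)) and linear speed of each of gauge_1, gauge_2 below 0.02 m/s and angle between carrier's own z axis and vertical below 0.05 rad and z of punch in the frame of stand between 0.0445888 and 0.0685888 m and distance of punch from where it was at the start of the episode below 0.03 m); the robot touches nothing.
It fails at once if a gauge is let go of high in the air (centre more than 85 mm above the bench, away from the stand) ((height (world z) of gauge_1_mid above 0.085 m and horizontal distance between gauge_1_mid and stand above 0.11 m and contact force between gauge_1 and the fingers below 0.05 N) or (height (world z) of gauge_2_mid above 0.085 m and horizontal distance between gauge_2_mid and stand above 0.11 m and contact force between gauge_2 and the fingers below 0.05 N)).
It fails at once if the punch is pulled out or shifted by more than 30 mm (distance of punch from where it was at the start of the episode above 0.03 m).
It fails at once if the die or the oil bottle is shifted by more than 25 mm (distance of any of press_die, oil_bottle from where it was at the start of the episode above 0.025 m).
It also fails if it takes over 61 s, if anything falls off the work surface, if the arm or the gripper's body presses on something with over 40 N, if the wrist force passes 120 N, or if a joint passes its speed limit or range.

## Robot

A 7-joint arm with a two-finger parallel gripper is mounted at the origin on a cart in front of the work surface, level with it; the furniture and walls round the work are solid. World frame = base frame: x ahead of the robot, y to its left, z up, the work surface at z = 0. Lengths are in m, angles in rad, forces in N, time in s.
With the tool pointing down it reaches from about 0.425 to 0.875 m from the base axis. Payload 4.7 kg.
Tool frame: the origin (TCP) lies at the very end of the fingers, on their centre line; the grasp point (between the pads) lies behind it (robot.grip_point_offset is the z of the grasp point in the tool frame, in m); z points along the fingers, x is the direction in which the jaws open and shut, and the axes are right-handed (so a half turn about z gives the same grasp; the last joint's range is limited). The gripper opens to 87 mm and grips with 3 to 60 N. Pads are 19 mm wide; open, the fingers measure 117 mm over their backs; the gripper's body (75 mm by 190 mm) begins 51 mm behind the grasp point.
Start: joints at [-1.158, 0.321, -0.07, 1.45, 0.023, 1.371, -0.057], TCP at [0.252, 0.599, 0.223] pointing down, gripper open.
Joint ranges: [-2.86, 2.86], [-0.3, 2.09], [-1.38, 1.24], [0.06, 2.45], [-1.56, 4.7], [0.09, 2.05], [-2.69, 2.69]. Speed limits (rad/s): [2.57, 2.57, 3.14, 3.14, 3.14, 3.14, 3.14].

## Interface

Orientations are given as a unit quaternion [w, x, y, z].
In Python, from cell import robot gives the robot as it stands.
- The arm moves only by the tool step_arm, never from a script. Its argument "plan" is a list of rows, each an object of numbers: "dx", "dy", "dz": the shift along the tool's x, y, z in cm; "rx", "ry", "rz": the turn, a rotation vector about the tool's x, y, z in degrees; "hand": the closure, from 0 (fully open) to 1 (shut). A call has 1 to 20 rows; each row shifts and turns the commanded pose from where the row before left it, along the tool's axes as they then stand; what a row does not reach is not made up. A row lasts 1/12 s, in which the tool goes at most 41.7 mm and 7.16 degrees, less where a joint would pass 70% of its speed; a pose out of reach is approached as far as the arm can. A call with a gripper value outside its range is refused whole. The fingers move at their own pace and stop on an object; "squeeze" is the grip in N (left out, the last holds). Time passes only in rows, so rows that do not move let the fingers close. It gives the time, the measured TCP pose, the force and the opening at its end, in the units of the state.
- robot.sense(): the state, without advancing time (a new reading comes with each control period).
- robot.read_camera(name): name is "side" or "top"; returns a dict with "img" (400x640x3 uint8, red, green, blue), "range_z" (400x640 float32, m along the optical axis (not along the pixel's ray), 0 where there is no reading), "camera_matrix" (3x3 intrinsics, pixels), "k1" (the pictures are not rectified: a ray, as slopes to the right and down, at radius r is drawn at 1 + k1 r^2 times it, then the intrinsics apply), "rvec" (rotation vector, rad) and "tvec" (3), from world to camera coordinates, as OpenCV has them. Camera axes: x right, y down, z forward; pixel columns grow to the right and rows downward; lengths in m; the calibration is good to about 2 mm. A picture is of the moment at which its call begins.
- robot.finish_job(): hands the job in, once; it reports no verdict.
The state is a dict: "clock": time; "joint_pos": joint angles; "joint_velocities": joint speeds; "joint_torque": joint torques, N m; "eef_pos": TCP position; "tcp_rot": TCP orientation; "ft_force": force on the tool from outside, world axes, zero at the start; "wrist_torque": the same for the moment, N m; "grip_width": finger opening in m.
Only numpy, scipy, OpenCV 4.12 (cv2) and the standard library are available. Lean on these libraries where they do the work, as an engineer would, in place of code of your own. Each camera call takes 0.05 s, during which the arm holds its last target.

## Working session

There is one attempt and no reset: what is moved stays moved. The work goes in short steps, Python scripts to look and compute and a tool call to move; the robot and the scene stay as the last step left them, time stands still between calls to the robot, and variables do not carry over. Pictures are saved under pics/ and viewed, and the job is handed in when it is done.

Besides the shell and the picture viewer there is one more tool, called after "Emit:" in YAML: its name, and indented under it one key for each argument. step_arm: Moves the arm, as the interface text tells. Its arguments: {"type":"object","properties":{"plan":{"type":"array"},"squeeze":{"type":"number"}},"required":["plan"]}

```bash
ls; mkdir -p pics
python3 - <<'E'
from cell import robot
import cv2,numpy as np
print(robot.sense()); print(robot.grip_point_offset)
for n in("side","top"):
    d=robot.read_camera(n); cv2.imwrite(f"pics/{n}0.png",d["img"][:,:,::-1]); np.savez(f"{n}0.npz",**d)
    print(n,d["camera_matrix"],d["k1"],d["rvec"],d["tvec"])
E
```

```text
pics
{'clock': 0.0, 'joint_pos': array([-1.1578999 ,  0.32184065, -0.07009655,  1.45166813,  0.02262749,
        1.37081241, -0.05688255]), 'joint_velocities': array([ 0.00065   ,  0.00033585, -0.00031101,  0.00105163, -0.00014388,
        0.00077063, -0.00143397]), 'joint_torque': array([ 8.25380466e-04, -4.91289139e+01, -4.03392361e-01, -3.12528312e+01,
       -6.38298341e-02,  4.39305918e-02,  1.84798878e-04]), 'eef_pos': array([0.25223348, 0.59845967, 0.22145361]), 'tcp_rot': array([ 5.86524645e-04,  8.33141249e-01,  5.53059416e-01, -7.73359175e-04]), 'ft_force': array([0.66587898, 0.56412892, 0.71502572]), 'wrist_torque': array([ 0.03470889,  0.01726895, -0.01640759]), 'grip_width': 0.08678096298172562}
-0.0187
side [[441.65257175   0.         320.27822198]
 [  0.         441.65257175 207.1289142 ]
 [  0.           0.           1.        ]] 0.029533188158274482 [ 2.30269526 -0.39225834  0.17886491] [-0.48303294  0.25731989  0.70465096]
top [[363.86129272   0.         320.92890475]
 [  0.         363.86129272 203.20677312]
 [  0.           0.           1.        ]] 0.009406034745178198 [ 2.13321885 -2.15615545  0.10769994] [0.13448949 0.55974173 0.91288718]
```

View pics/side0.png

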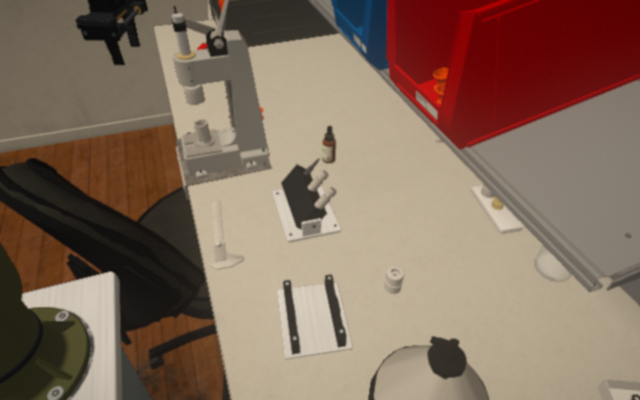

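View pics/top0.png

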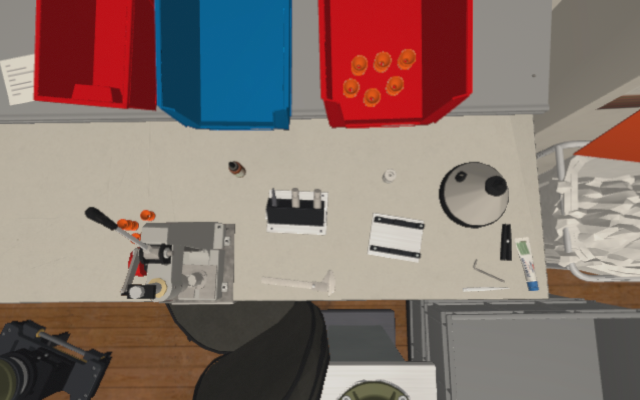

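The top view shows the stand at about (297,211), with the punch top at (274,197) and the gauge tops at (296,197) and (318,197). The carrier is at (397,238), the die at (390,176) and the bottle at (236,169). I'll zoom in next.

```bash
cat > h.py <<'E'
import numpy as np,cv2
from scipy.spatial.transform import Rotation as R
def rays(d,uv):
    p=cv2.undistortPoints(np.float64(uv).reshape(-1,1,2),d["camera_matrix"],np.array([float(d["k1"]),0,0,0,0])).reshape(-1,2)
    return np.c_[p,np.ones(len(p))]
def plane(d,uv,z):
    Rm,_=cv2.Rodrigues(d["rvec"]);t=np.array(d["tvec"]).ravel()
    c=-Rm.T@t; w=rays(d,uv)@Rm
    s=(z-c[2])/w[:,2]
    return c+s[:,None]*w
def cloud(d):
    v,u=np.mgrid[0:400,0:640]
    uv=np.c_[u.ravel(),v.ravel()]
    Rm,_=cv2.Rodrigues(d["rvec"]);t=np.array(d["tvec"]).ravel()
    z=np.float64(d["range_z"]).ravel()
    P=(rays(d,uv)*z[:,None]-t)@Rm
    P[z==0]=np.nan
    return P.reshape(400,640,3)
def proj(d,P):
    return cv2.projectPoints(np.float64(P).reshape(-1,1,3),np.float64(d["rvec"]),np.float64(d["tvec"]),d["camera_matrix"],np.array([float(d["k1"]),0,0,0,0]))[0].reshape(-1,2)
def crop(img,x0,y0,x1,y1,f,name):
    cv2.imwrite(name,cv2.resize(np.ascontiguousarray(img[y0:y1,x0:x1,::-1]),None,fx=f,fy=f,interpolation=cv2.INTER_CUBIC))
E
python3 - <<'E'
from h import *
s=dict(np.load("side0.npz"));t=dict(np.load("top0.npz"))
crop(t["img"],220,150,430,270,3.8,"pics/tc.png")
crop(s["img"],260,120,420,240,5,"pics/sc.png")
crop(s["img"],260,250,420,370,5,"pics/sc2.png")
for d in (s,t):
    C=cloud(d); 
    print(np.nanmedian(C[...,2][(abs(C[...,2])<.02)]))
C=cloud(t)
for u,v in [(274,197),(296,197),(318,197),(390,176),(236,169),(397,238),(474,195),(495,184),(297,216),(200,260)]: print(u,v,C[v,u].round(3))
E
```

```text
0.00025618781736030266
-0.0008405402452091251
274 197 [0.573 0.246 0.075]
296 197 [0.571 0.189 0.089]
318 197 [0.57  0.134 0.089]
390 176 [ 0.633 -0.055  0.027]
236 169 [0.648 0.344 0.07 ]
397 238 [ 0.47  -0.072  0.003]
474 195 [ 0.566 -0.235  0.12 ]
495 184 [ 0.582 -0.261  0.173]
297 216 [0.526 0.189 0.058]
200 260 [0.418 0.434 0.059]
```

View pics/tc.png

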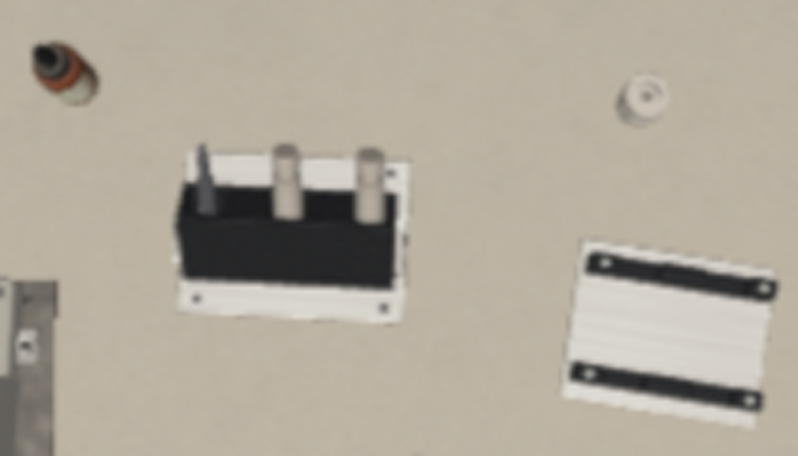

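View pics/sc.png

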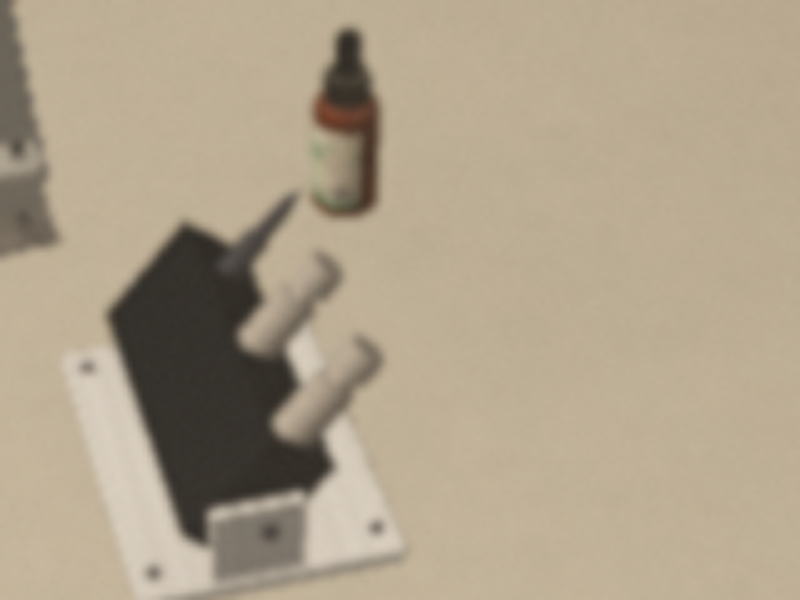

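View pics/sc2.png

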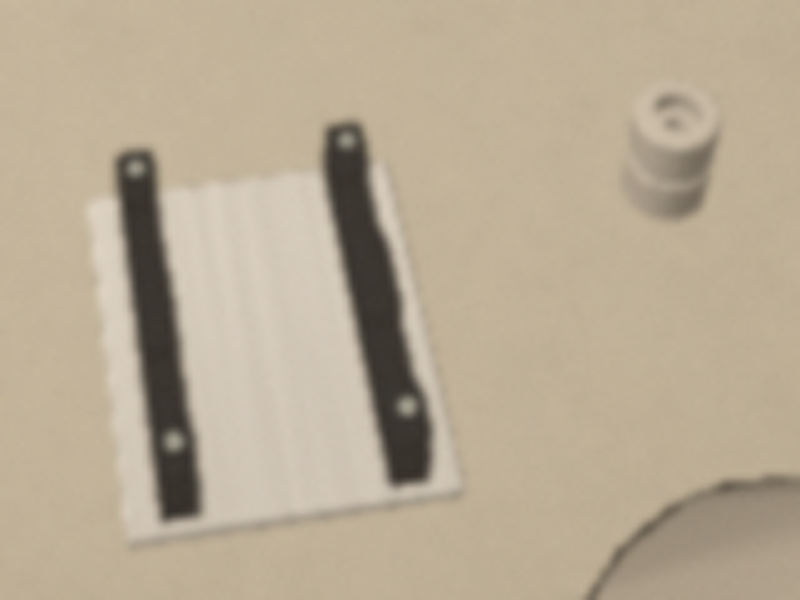

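```bash
python3 - <<'E'
from h import *
D={n:dict(np.load(n+"0.npz")) for n in("side","top")}
for n,d in D.items():
    C=cloud(d); g=d["img"].astype(int); mn=g.min(2)
    for nm,c,zp,hw in (("carrier",(.47,-.072),.006,.11),("stand",(.53,.189),.008,.115)):
        sat=g.max(2)-mn
        ok=(abs(C[...,0]-c[0])<hw)&(abs(C[...,1]-c[1])<hw)&(C[...,2]<.02)
        bench=np.median(g[ok],axis=0)
        m=ok&(mn>175)
        m=m.astype(np.uint8)
        k,l,st,_=cv2.connectedComponentsWithStats(m)
        i=1+np.argmax(st[1:,4]); 
        m=(np.isin(l,[j for j in range(1,k) if st[j,4]>25])).astype(np.uint8)
        big=cv2.resize(m*255,None,fx=1,fy=1)
        cs,_=cv2.findContours(m,cv2.RETR_EXTERNAL,cv2.CHAIN_APPROX_NONE)
        uv=np.vstack(cs).reshape(-1,2)
        P=plane(d,uv,zp)[:,:2]
        r=cv2.minAreaRect(np.float32(P*1000))
        print(n,nm,bench,m.sum(),np.round(r[0],1),np.round(r[1],1),round(r[2],2))
        o=g.astype(np.uint8).copy(); o[m>0]=[0,255,0]
        u0,v0=uv.min(0)-10;u1,v1=uv.max(0)+10
        crop(o,u0,v0,u1,v1,4,f"pics/m_{n}_{nm}.png")
E
cd pics; python3 -c "
import cv2,numpy as np
a=[cv2.resize(cv2.imread(f'm_{n}_{k}.png'),(390,290)) for n in('side','top') for k in('carrier','stand')]
cv2.imwrite('mm.png',np.vstack([np.hstack(a[:2]),np.hstack(a[2:])]))"
```

```text
side carrier [193. 178. 153.] 2528 [472.8 -68.3] [132.1 109.9] 80.11
side stand [194. 180. 154.] 783 [543.7 192.1] [154.6 112.6] 86.5
top carrier [188. 180. 164.] 1454 [471.4 -67.1] [136.  110.8] 80.1
top stand [188. 180. 163.] 722 [541.3 193.1] [158.6 113.2] 86.62
```

View pics/mm.png

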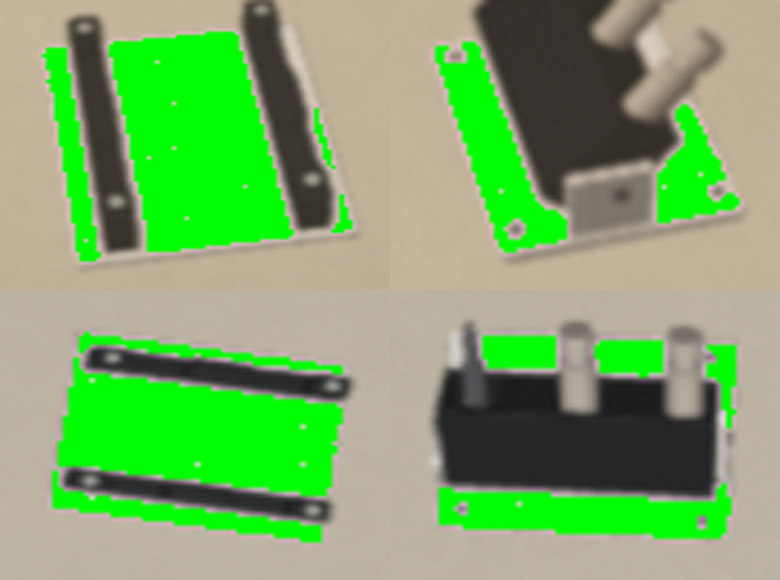

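```bash
cat > geo.py <<'E'
from h import *
S=np.array([.5425,.1925,0]);SR=R.from_euler('z',-3.45,degrees=True)
K=np.array([.472,-.0675,0]);KR=R.from_euler('z',-9.9,degrees=True)
ax=np.array([np.sin(np.radians(40)),0,np.cos(np.radians(40))]); zg=np.array([-ax[2],0,ax[0]])
def gpt(y,a,off=-2.5): # point on bar axis a mm above the mouth
    return S+SR.apply((np.array([15,y,67])+ax*a+zg*off)/1000)
E
python3 - <<'E'
from geo import *
D={n:dict(np.load(n+"0.npz")) for n in("side","top")}
for y in(0,-55): print(y,gpt(y,-4.5).round(4),gpt(y,45).round(4))
o={}
for n,d in D.items():
    C=cloud(d);g=d["img"].copy()
    for y in(0,-55):
        # points on exposed bar: in stand-frame bar coords
        L=SR.inv().apply(C.reshape(-1,3)-S)*1000
        q=L-np.array([15,y,67]); a=q@ax; b=q@zg; c=q[:,1]
        m=(a>8)&(a<42)&(abs(b)<18)&(abs(c)<18)
        print(n,y,m.sum(),"top b pctl",np.percentile(b[m],[50,90,98]).round(1),"c",np.percentile(c[m],[2,50,98]).round(1), 'amax',a[(a>20)&(a<60)&(abs(b)<14)&(abs(c)<12)].max().round(1))
        for a_ in np.linspace(0,45,10):
            u,v=proj(d,gpt(y,a_))[0]; g[int(round(v)),int(round(u))]=[255,0,0]
    # lane points, rails
    for ly in(-30,30):
        for lx in(-49.5,-38,0,38,49.5):
            u,v=proj(d,K+KR.apply([lx/1e3,ly/1e3,.026]))[0]; g[int(round(v)),int(round(u))]=[255,0,0]
    for cx in(-45,45):
        for cy in(-68,68):
            u,v=proj(d,K+KR.apply([cx/1e3,cy/1e3,.038]))[0]; g[int(round(v)),int(round(u))]=[0,255,0]
    o[n]=g
crop(o["top"],260,170,440,270,4.4,"pics/ov_t.png"); 
crop(o["side"],260,150,420,370,2.7,"pics/ov_s.png")
# heater
P=cloud(D["top"]).reshape(-1,3)
H=P[(P[:,0]>.45)&(P[:,0]<.7)&(P[:,1]<-.12)&(P[:,1]>-.4)&(P[:,2]>.02)]
for z in(.02,.05,.08,.11,.14,.17): 
    h=H[(abs(H[:,2]-z)<.015)]
    if len(h): print(z,h.min(0).round(3),h.max(0).round(3))
# gauges top-face / shelf
Q=P[(P[:,2]>.2)&(P[:,0]<1.0)&(P[:,1]>-.3)&(P[:,1]<.4)]; print("shelf",Q[:,0].min(),Q[:,2].min())
E
```

```text
0 [0.5565 0.1917 0.0619] [0.5883 0.1897 0.0999]
-55 [0.5532 0.1368 0.0619] [0.5849 0.1348 0.0999]
side 0 133 top b pctl [1.  4.8 6.4] c [-10.8  -6.4   5.2] amax 47.1
side -55 138 top b pctl [1.  5.1 6. ] c [-10.3  -6.1   3. ] amax 47.2
top 0 76 top b pctl [4.6 6.8 8.3] c [-6.4  0.7 11.2] amax 46.2
top -55 80 top b pctl [4.5 7.3 8.4] c [-6.4  0.9 11.1] amax 46.2
0.02 [ 0.451 -0.359  0.02 ] [ 0.665 -0.121  0.035]
0.05 [ 0.494 -0.355  0.035] [ 0.665 -0.121  0.065]
0.08 [ 0.51  -0.338  0.065] [ 0.65  -0.201  0.095]
0.11 [ 0.527 -0.321  0.095] [ 0.633 -0.212  0.125]
0.14 [ 0.548 -0.301  0.125] [ 0.617 -0.234  0.155]
0.17 [ 0.557 -0.292  0.155] [ 0.603 -0.246  0.185]
shelf 0.4340322034712951 0.28756118846779755
```

View pics/ov_t.png

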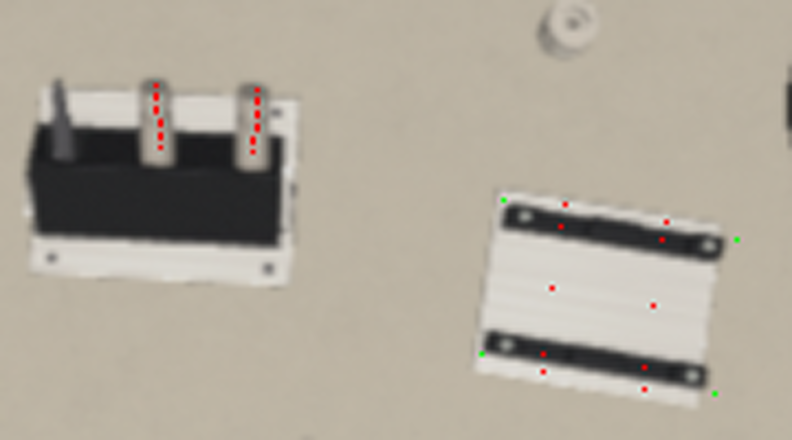

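View pics/ov_s.png

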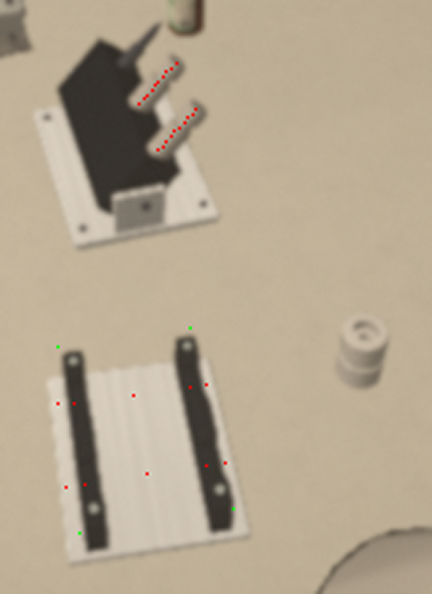

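```bash
python3 - <<'E'
from geo import *
D={n:dict(np.load(n+"0.npz")) for n in("side","top")}
for n,d in D.items():
    C=cloud(d);g=d["img"].astype(int).max(2)
    L=KR.inv().apply(C.reshape(-1,3)-K)*1000
    dark=(g.ravel()<90)
    for sx in(-1,1):
        m=dark&(L[:,0]*sx>15)&(L[:,0]*sx<60)&(abs(L[:,1])<85)
        q=L[m]; print(n,sx,"x",np.percentile(q[:,0],[2,50,98]).round(1),"y",q[:,1].min().round(1),q[:,1].max().round(1),'z',np.percentile(q[:,2],[5,50,95]).round(1))
        print([(int(y),round(np.percentile(q[abs(q[:,1]-y)<4][:,2],80),1),round(np.median(q[abs(q[:,1]-y)<4][:,0]),1)) for y in range(-68,69,8) if (abs(q[:,1]-y)<4).sum()>2])
        # z of highest points map
    u,v=proj(d,K+np.array([0,0,.006]))[0].astype(int)
    crop(d["img"],u-40,v-40,u+40,v+40,7,f"pics/car_{n}.png")
E
cd pics; python3 -c "
import cv2,numpy as np
a=[cv2.resize(cv2.imread(f'car_{n}.png'),(400,400)) for n in('side','top')]
cv2.imwrite('car.png',np.hstack(a))"
```

```text
side -1 x [-41.3 -36.  -30.8] y -66.1 60.4 z [22.2 33.8 38.9]
[(-68, np.float64(31.3), np.float64(-35.0)), (-60, np.float64(38.2), np.float64(-36.6)), (-52, np.float64(38.8), np.float64(-37.1)), (-44, np.float64(37.4), np.float64(-36.0)), (-36, np.float64(26.8), np.float64(-36.1)), (-28, np.float64(26.8), np.float64(-35.8)), (-20, np.float64(33.6), np.float64(-35.9)), (-12, np.float64(38.3), np.float64(-36.0)), (-4, np.float64(38.3), np.float64(-36.3)), (4, np.float64(38.6), np.float64(-35.9)), (12, np.float64(38.3), np.float64(-34.8)), (20, np.float64(27.7), np.float64(-40.9)), (28, np.float64(26.5), np.float64(-36.5)), (36, np.float64(26.8), np.float64(-35.9)), (44, np.float64(37.2), np.float64(-36.2)), (52, np.float64(38.2), np.float64(-36.6)), (60, np.float64(37.2), np.float64(-32.7))]
side 1 x [33.6 38.4 45. ] y -66.1 59.4 z [18.7 29.6 38.8]
[(-68, np.float64(30.6), np.float64(40.4)), (-60, np.float64(38.1), np.float64(37.1)), (-52, np.float64(38.5), np.float64(35.7)), (-44, np.float64(37.3), np.float64(35.1)), (-36, np.float64(27.1), np.float64(39.4)), (-28, np.float64(26.8), n
[... 1272 characters left out ...]
.3 z [22.4 34.  38.9]
[(-60, np.float64(36.7), np.float64(36.6)), (-52, np.float64(38.2), np.float64(33.8)), (-44, np.float64(37.9), np.float64(37.6)), (-36, np.float64(26.2), np.float64(37.9)), (-28, np.float64(26.4), np.float64(38.6)), (-20, np.float64(26.0), np.float64(37.3)), (-12, np.float64(38.3), np.float64(37.5)), (-4, np.float64(37.6), np.float64(36.8)), (4, np.float64(38.7), np.float64(37.7)), (12, np.float64(37.4), np.float64(36.4)), (20, np.float64(33.2), np.float64(38.2)), (28, np.float64(25.9), np.float64(37.6)), (36, np.float64(26.6), np.float64(38.3)), (44, np.float64(35.5), np.float64(36.1)), (52, np.float64(37.7), np.float64(35.1)), (60, np.float64(37.8), np.float64(36.3))]
```

View pics/car.png

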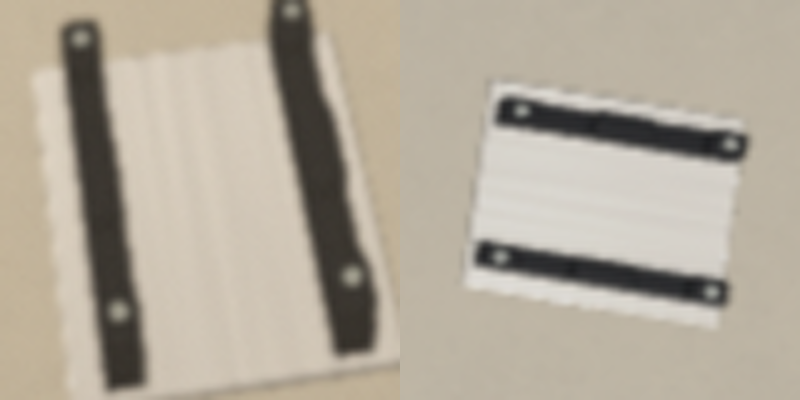

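```bash
cat >> geo.py <<'E'
def tgt_grasp(y,a,back=0):
    X=SR.apply([0,1,0]);Y=SR.apply(ax);Z=-SR.apply(zg)
    return gpt(y,a)+Z*(.0187-back), R.from_matrix(np.c_[X,Y,Z])
def tgt_place(ly,xoff,h=0.0355,tz=0):
    X=KR.apply([0,1,0]);Y=KR.apply([1,0,0]);Z=np.array([0,0,-1.])
    p=K+KR.apply([xoff/1e3,ly/1e3,0]); p[2]=h-.0187
    return p, R.from_matrix(np.c_[X,Y,Z])
def cur(s): return np.array(s["eef_pos"]),R.from_quat(np.roll(s["tcp_rot"],-1))
def delta(p,r,tp,tr):
    print(" trans cm in current tool frame",(r.inv().apply(tp-p)*100).round(2)," rot deg",np.degrees((r.inv()*tr).as_rotvec()).round(2), "| trans cm in TARGET frame",(tr.inv().apply(tp-p)*100).round(2))
E
python3 - <<'E'
from geo import *
P=cloud(dict(np.load("top0.npz"))).reshape(-1,3); P=np.r_[P,cloud(dict(np.load("side0.npz"))).reshape(-1,3)]
for x0 in np.arange(.25,.7,.05):
    print(round(x0,2),[ (round(y0,2), round(float(P[(P[:,0]>x0)&(P[:,0]<x0+.05)&(P[:,1]>y0)&(P[:,1]<y0+.05)][:,2].max()),2)) for y0 in np.arange(.25,.75,.05) if ((P[:,0]>x0)&(P[:,0]<x0+.05)&(P[:,1]>y0)&(P[:,1]<y0+.05)).any()])
from cell import robot
p,r=cur(robot.sense()); print(p,r.as_matrix().round(3))
for y in (-55,0):
    tp,tr=tgt_grasp(y,15.5,.10); print(y,tp); delta(p,r,tp,tr)
E
```

```text
0.25 [(np.float64(0.25), -0.23), (np.float64(0.3), -0.23), (np.float64(0.35), -0.23), (np.float64(0.4), -0.23), (np.float64(0.45), 0.33), (np.float64(0.5), 0.39), (np.float64(0.55), 0.46), (np.float64(0.6), 0.4), (np.float64(0.65), 0.34)]
0.3 [(np.float64(0.25), 0.0), (np.float64(0.3), 0.0), (np.float64(0.35), 0.07), (np.float64(0.4), 0.27), (np.float64(0.45), 0.07), (np.float64(0.5), 0.06), (np.float64(0.55), 0.01), (np.float64(0.6), 0.33), (np.float64(0.65), 0.34), (np.float64(0.7), 0.0)]
0.35 [(np.float64(0.25), 0.01), (np.float64(0.3), 0.0), (np.float64(0.35), 0.07), (np.float64(0.4), 0.36), (np.float64(0.45), 0.37), (np.float64(0.55), 0.0), (np.float64(0.6), 0.0), (np.float64(0.65), 0.0), (np.float64(0.7), 0.0)]
0.4 [(np.float64(0.25), 0.0), (np.float64(0.3), 0.0), (np.float64(0.35), 0.31), (np.float64(0.4), 0.33), (np.float64(0.45), 0.33), (np.float64(0.5), 0.27), (np.float64(0.55), 0.0), (np.float64(0.6), 0.0), (np.float64(0.65), 0.0), (np.float64(0.7), 0.01)]
0.45 [(np.float64(0.25), 0.01), (np.float64(0.3), 0.0), (np.float64(0.35), 0.04), (np.float64(0.4), 0.36), (np.float64
[... 901 characters left out ...]
0.25), 0.37), (np.float64(0.3), 0.46), (np.float64(0.35), 0.47), (np.float64(0.4), 0.44), (np.float64(0.45), 0.44), (np.float64(0.5), 0.44), (np.float64(0.55), 0.44), (np.float64(0.6), 0.31), (np.float64(0.65), 0.31), (np.float64(0.7), 0.31)]
[0.25229678 0.59850382 0.22155599] [[ 0.388  0.922 -0.001]
 [ 0.922 -0.388 -0.002]
 [-0.002  0.    -1.   ]]
-55 [0.5038533  0.13973003 0.12952535]
 trans cm in current tool frame [-32.49  40.99   9.26]  rot deg [-49.52   8.55 -18.1 ] | trans cm in TARGET frame [-44.28  10.87  27.27]
0 [0.50716306 0.19463035 0.12952535]
 trans cm in current tool frame [-27.31  39.17   9.26]  rot deg [-49.52   8.55 -18.1 ] | trans cm in TARGET frame [-38.78  10.87  27.27]
```

Run:
```python
from geo import *
P=cloud(dict(np.load("top0.npz"))).reshape(-1,3); P=np.r_[P,cloud(dict(np.load("side0.npz"))).reshape(-1,3)]
P=P[(P[:,0]>.15)&(P[:,0]<.65)&(P[:,1]>.2)&(P[:,1]<.8)]
print("rows x, cols y .30.. step .02")
for x0 in np.arange(.17,.6,.02):
    row=[]
    for y0 in np.arange(.30,.72,.02):
        m=(P[:,0]>=x0)&(P[:,0]<x0+.02)&(P[:,1]>=y0)&(P[:,1]<y0+.02)
        row.append("%3d"%(P[m][:,2].max()*100) if m.any() else "  .")
    print("%.2f"%x0," ".join(row))
```

```text
rows x, cols y .30.. step .02
0.17  -8 -10 -13 -22 -23 -22 -22 -22 -22 -22 -22  33  33 -22 -22 -80   .   .   .   .   .
0.19 -12 -15 -22 -22 -23 -23 -22 -22 -22 -22  33  33  33  33 -22 -22   .   .   .   .   .
0.21 -22 -22 -22 -22 -23 -23 -23 -23 -22 -22  33  33  39  42  40 -22 -22   .   .   .   .
0.23 -22 -22 -22 -22 -22 -23 -23 -23 -22  33  33  33  39  45 -22 -22 -22   .   .   .   .
0.25 -22 -22 -22 -22 -23 -23 -22 -23 -23  33  33  39  39  45  36 -22  27  30  33   .   .
0.27 -22 -22 -23 -23 -22 -23 -23 -23 -23 -23 -22 -22  39  45  44  40  33  33  33   .   .
0.29 -22 -22  -2   0   0   0   0   0   0   0   0   0   0 -22  42  31  33  33  33  33   .
0.31   0   0   0   0   6   6   6   6   6   6   0   0   0   0   0   0  31  33  33   0   0
0.33   0   0   0   2   6   6  27  27   6   6   5   .   .   .   0   0   0   0   0   0   0
0.35   0   0   0   1   6  34  35  36  33   6   .   .   .   .   0   0   0   0   0   0   0
0.37   0   0   0   0   6  34  35  36  34   .   .   .   .   .   0   0   0   0   0   0   0
0.39   0   0   0   0   6  27  27  32  33  26  26   .   .   .   0   0   0   0   0   0   0
0.
[... 187 characters left out ...]
0   0   2   3  31  32  36  36  25   .   .   .   0   0   0   3   0   0   0   0
0.47   0   0   0   2   3  30  30  40  42   .   .   .   .   .   .   3   3   0   0   0   0
0.49   0   0   0   2   4  29  29  40  43  43   .   .   .   .   .   0   5   5   0   0   0
0.51   0   0   0   0   3  12  10   0  42   0   0   0   0   0   2   2   6   6   0   0   0
0.53   0   0   0   0   0   0   0   0   0   0   0   0   0   0   3   3   0   0   0   0   0
0.55   0   0   0   0   0   0   0   0   0   0   0   0   0   0   3   2   0   0   0   0   0
0.57   0   0   0   0   0   0   0   0   0   0   0   0   0   0   0   0   0   0   0   0   0
0.59   0   0   0   0   0   0   0   0   0   0   0   0   0   0   0   0   0   0   0   0   0
```

Emit:
step_arm:
  plan:
    - {"dz": -2.8,"hand": 0.54}
    - {"dz": -2.8,"hand": 0.54}
    - {"dz": -2.8,"hand": 0.54}
    - {"dz": -2.8,"hand": 0.54}
    - {"dz": -2.8,"hand": 0.54}
    - {"dz": -2.8,"hand": 0.54}
    - {"dz": -2.8,"hand": 0.54}
    - {"dz": -2.8,"hand": 0.54}
    - {"dz": -2.8,"hand": 0.54}
    - {"dz": -2.8,"hand": 0.54}
  squeeze: 40

```text
schema error: expected keys dx, dy, dz, rx, ry, rz, hand
```

All the keys are needed in every row.

Emit:
step_arm:
  plan:
    - {"dx": 0,"dy": 0,"dz": -2.8,"rx": 0,"ry": 0,"rz": 0,"hand": 0.54}
    - {"dx": 0,"dy": 0,"dz": -2.8,"rx": 0,"ry": 0,"rz": 0,"hand": 0.54}
    - {"dx": 0,"dy": 0,"dz": -2.8,"rx": 0,"ry": 0,"rz": 0,"hand": 0.54}
    - {"dx": 0,"dy": 0,"dz": -2.8,"rx": 0,"ry": 0,"rz": 0,"hand": 0.54}
    - {"dx": 0,"dy": 0,"dz": -2.8,"rx": 0,"ry": 0,"rz": 0,"hand": 0.54}
    - {"dx": 0,"dy": 0,"dz": -2.8,"rx": 0,"ry": 0,"rz": 0,"hand": 0.54}
    - {"dx": 0,"dy": 0,"dz": -2.8,"rx": 0,"ry": 0,"rz": 0,"hand": 0.54}
    - {"dx": 0,"dy": 0,"dz": -2.8,"rx": 0,"ry": 0,"rz": 0,"hand": 0.54}
    - {"dx": 0,"dy": 0,"dz": -2.8,"rx": 0,"ry": 0,"rz": 0,"hand": 0.54}
    - {"dx": 0,"dy": 0,"dz": -2.8,"rx": 0,"ry": 0,"rz": 0,"hand": 0.54}
  squeeze: 40

```text
clock: 0.93
eef_pos: [0.2523, 0.5986, 0.5036]
tcp_rot: [0.0, 0.833, 0.553, -0.0]
ft_force: [0.5, 0.2, 0.0]
grip_width: 0.0413
```

Emit:
step_arm:
  plan:
    - {"dx": -2,"dy": 1.85,"dz": 0,"rx": 0,"ry": 0,"rz": -1,"hand": 0.54}
    - {"dx": -2,"dy": 1.85,"dz": 0,"rx": 0,"ry": 0,"rz": 0,"hand": 0.54}
    - {"dx": -2,"dy": 1.85,"dz": 0,"rx": 0,"ry": 0,"rz": 0,"hand": 0.54}
    - {"dx": -2,"dy": 1.85,"dz": 0,"rx": 0,"ry": 0,"rz": 0,"hand": 0.54}
    - {"dx": -2,"dy": 1.85,"dz": 0,"rx": 0,"ry": 0,"rz": 0,"hand": 0.54}
    - {"dx": -2,"dy": 1.85,"dz": 0,"rx": 0,"ry": 0,"rz": 0,"hand": 0.54}
    - {"dx": -2,"dy": 1.85,"dz": 0,"rx": 0,"ry": 0,"rz": 0,"hand": 0.54}
    - {"dx": -2,"dy": 1.85,"dz": 0,"rx": 0,"ry": 0,"rz": 0,"hand": 0.54}
    - {"dx": -2,"dy": 1.85,"dz": 0,"rx": 0,"ry": 0,"rz": 0,"hand": 0.54}
    - {"dx": -2,"dy": 1.85,"dz": 0,"rx": 0,"ry": 0,"rz": 0,"hand": 0.54}
    - {"dx": -2,"dy": 1.85,"dz": 0,"rx": 0,"ry": 0,"rz": 0,"hand": 0.54}
    - {"dx": -2,"dy": 1.85,"dz": 0,"rx": 0,"ry": 0,"rz": 0,"hand": 0.54}
    - {"dx": -2,"dy": 1.85,"dz": 0,"rx": 0,"ry": 0,"rz": 0,"hand": 0.54}
    - {"dx": -2,"dy": 1.85,"dz": 0,"rx": 0,"ry": 0,"rz": 0,"hand": 0.54}
    - {"dx": -2,"dy": 1.85,"dz": 0,"rx": 0,"ry": 0,"rz": 0,"hand": 0.54}
    - {"dx": -2,"dy": 1.85,"dz": 0,"rx": 0,"ry": 0,"rz": 0,"hand": 0.54}
    - {"dx": -2,"dy": 1.85,"dz": 0,"rx": 0,"ry": 0,"rz": 0,"hand": 0.54}
    - {"dx": -2,"dy": 1.85,"dz": 0,"rx": 0,"ry": 0,"rz": 0,"hand": 0.54}
    - {"dx": 0,"dy": 0,"dz": 0,"rx": 0,"ry": 0,"rz": 0,"hand": 0.54}

```text
clock: 2.52
eef_pos: [0.4288, 0.1344, 0.5028]
tcp_rot: [0.001, 0.831, 0.556, 0.0]
ft_force: [-0.4, -0.5, -0.5]
grip_width: 0.0402
```

```bash
cat > nx.py <<'E'
from geo import *
from cell import robot
import sys
s=robot.sense();p,r=cur(s);print(s["clock"],p.round(4),"w",round(s["grip_width"],4),"F",s["ft_force"].round(1),"q",s["joint_pos"].round(2))
a=sys.argv
t=tgt_grasp(float(a[2]),float(a[3]),float(a[4])) if a[1]=="g" else tgt_place(float(a[2]),float(a[3]),float(a[4]))
print("target",t[0].round(4)); delta(p,r,*t)
E
python3 nx.py g -55 15.5 .1
```

```text
2.5167 [0.4288 0.1344 0.5028] w 0.0402 F [-0.4 -0.5 -0.5] q [-0.71 -0.1   0.31  1.36  0.04  1.88  0.78]
target [0.5039 0.1397 0.1295]
 trans cm in current tool frame [ 3.39  6.67 37.33]  rot deg [-49.45   8.35 -17.72] | trans cm in TARGET frame [  0.98 -23.8   29.71]
```

Emit:
step_arm:
  plan:
    - {"dx": 0.34,"dy": 0.67,"dz": 2.2,"rx": 0,"ry": 0,"rz": 0,"hand": 0.54}
    - {"dx": 0.34,"dy": 0.67,"dz": 2.2,"rx": 0,"ry": 0,"rz": 0,"hand": 0.54}
    - {"dx": 0.34,"dy": 0.67,"dz": 2.2,"rx": 0,"ry": 0,"rz": 0,"hand": 0.54}
    - {"dx": 0.34,"dy": 0.67,"dz": 2.2,"rx": 0,"ry": 0,"rz": 0,"hand": 0.54}
    - {"dx": 0.34,"dy": 0.67,"dz": 2.2,"rx": 0,"ry": 0,"rz": 0,"hand": 0.54}
    - {"dx": 0.34,"dy": 0.67,"dz": 2.2,"rx": 0,"ry": 0,"rz": 0,"hand": 0.54}
    - {"dx": 0.34,"dy": 0.67,"dz": 2.2,"rx": 0,"ry": 0,"rz": 0,"hand": 0.54}
    - {"dx": 0.34,"dy": 0.67,"dz": 2.2,"rx": 0,"ry": 0,"rz": 0,"hand": 0.54}
    - {"dx": 0.34,"dy": 0.67,"dz": 2.2,"rx": 0,"ry": 0,"rz": 0,"hand": 0.54}
    - {"dx": 0.34,"dy": 0.67,"dz": 2.2,"rx": 0,"ry": 0,"rz": 0,"hand": 0.54}

```text
clock: 3.35
eef_pos: [0.5018, 0.1477, 0.2811]
tcp_rot: [-0.0, 0.828, 0.56, -0.0]
ft_force: [0.1, 0.4, -0.7]
grip_width: 0.0402
```

Emit:
step_arm:
  plan:
    - {"dx": 0,"dy": 0,"dz": 0,"rx": -4.94,"ry": 0.84,"rz": -1.77,"hand": 0.54}
    - {"dx": 0,"dy": 0,"dz": 0,"rx": -4.94,"ry": 0.84,"rz": -1.77,"hand": 0.54}
    - {"dx": 0,"dy": 0,"dz": 0,"rx": -4.94,"ry": 0.84,"rz": -1.77,"hand": 0.54}
    - {"dx": 0,"dy": 0,"dz": 0,"rx": -4.94,"ry": 0.84,"rz": -1.77,"hand": 0.54}
    - {"dx": 0,"dy": 0,"dz": 0,"rx": -4.94,"ry": 0.84,"rz": -1.77,"hand": 0.54}
    - {"dx": 0,"dy": 0,"dz": 0,"rx": -4.94,"ry": 0.84,"rz": -1.77,"hand": 0.54}
    - {"dx": 0,"dy": 0,"dz": 0,"rx": -4.94,"ry": 0.84,"rz": -1.77,"hand": 0.54}
    - {"dx": 0,"dy": 0,"dz": 0,"rx": -4.94,"ry": 0.84,"rz": -1.77,"hand": 0.54}
    - {"dx": 0,"dy": 0,"dz": 0,"rx": -4.94,"ry": 0.84,"rz": -1.77,"hand": 0.54}
    - {"dx": 0,"dy": 0,"dz": 0,"rx": -4.94,"ry": 0.84,"rz": -1.77,"hand": 0.54}
    - {"dx": 0,"dy": 0,"dz": 0,"rx": 0,"ry": 0,"rz": 0,"hand": 0.54}

```text
clock: 4.27
eef_pos: [0.5409, 0.1733, 0.2666]
tcp_rot: [0.283, 0.682, 0.625, 0.253]
ft_force: [-0.9, -0.6, -1.2]
grip_width: 0.0404
```

```bash
python3 nx.py g -55 15.5 .1
```

```text
4.2667 [0.5409 0.1733 0.2666] w 0.0404 F [-0.9 -0.6 -1.2] q [-0.5  -0.3  -0.16  2.2   0.7   0.76  0.42]
target [0.5039 0.1397 0.1295]
 trans cm in current tool frame [ -3.56 -12.05   7.41]  rot deg [-5.42  1.59 -0.8 ] | trans cm in TARGET frame [ -3.58 -12.75   6.13]
```

Emit:
step_arm:
  plan:
    - {"dx": -0.45,"dy": -1.5,"dz": 0.92,"rx": 0,"ry": 0,"rz": 0,"hand": 0.54}
    - {"dx": -0.45,"dy": -1.5,"dz": 0.92,"rx": 0,"ry": 0,"rz": 0,"hand": 0.54}
    - {"dx": -0.45,"dy": -1.5,"dz": 0.92,"rx": 0,"ry": 0,"rz": 0,"hand": 0.54}
    - {"dx": -0.45,"dy": -1.5,"dz": 0.92,"rx": 0,"ry": 0,"rz": 0,"hand": 0.54}
    - {"dx": -0.45,"dy": -1.5,"dz": 0.92,"rx": -0.7,"ry": 0.2,"rz": -0.1,"hand": 0.54}
    - {"dx": -0.45,"dy": -1.5,"dz": 0.92,"rx": -0.7,"ry": 0.2,"rz": -0.1,"hand": 0.54}
    - {"dx": -0.45,"dy": -1.5,"dz": 0.92,"rx": -0.7,"ry": 0.2,"rz": -0.1,"hand": 0.54}
    - {"dx": -0.45,"dy": -1.5,"dz": 0.92,"rx": -0.7,"ry": 0.2,"rz": -0.1,"hand": 0.54}
    - {"dx": 0,"dy": 0,"dz": 0,"rx": 0,"ry": 0,"rz": 0,"hand": 0.54}

```text
clock: 5.02
eef_pos: [0.5131, 0.1421, 0.1521]
tcp_rot: [0.294, 0.676, 0.619, 0.271]
ft_force: [-0.5, -0.5, 0.2]
grip_width: 0.0402
```

```bash
python3 nx.py g -55 15.5 .1;python3 nx.py g -55 15.5 0
```

```text
5.0167 [0.5131 0.1421 0.1521] w 0.0402 F [-0.5 -0.5  0.2] q [-0.19 -0.27 -0.44  2.45  0.98  0.49  0.04]
target [0.5039 0.1397 0.1295]
 trans cm in current tool frame [-0.33 -2.27  0.87]  rot deg [-2.79  1.05 -1.11] | trans cm in TARGET frame [-0.3  -2.31  0.76]
5.0167 [0.5131 0.1421 0.1521] w 0.0402 F [-0.5 -0.5  0.2] q [-0.19 -0.27 -0.44  2.45  0.98  0.49  0.04]
target [0.5803 0.1351 0.0652]
 trans cm in current tool frame [-0.14 -1.78 10.86]  rot deg [-2.79  1.05 -1.11] | trans cm in TARGET frame [-0.3  -2.31 10.76]
```

Emit:
step_arm:
  plan:
    - {"dx": 0,"dy": 0,"dz": 1.3,"rx": 0,"ry": 0,"rz": 0,"hand": 0.54}
    - {"dx": 0,"dy": -0.2,"dz": 1.3,"rx": 0,"ry": 0,"rz": 0,"hand": 0.54}
    - {"dx": 0,"dy": -0.3,"dz": 1.2,"rx": -0.7,"ry": 0.25,"rz": -0.3,"hand": 0.54}
    - {"dx": 0,"dy": -0.3,"dz": 1,"rx": -0.7,"ry": 0.25,"rz": -0.3,"hand": 0.54}
    - {"dx": 0,"dy": -0.3,"dz": 0.5,"rx": -0.7,"ry": 0.25,"rz": -0.3,"hand": 0.54}
    - {"dx": 0,"dy": -0.3,"dz": 0,"rx": -0.7,"ry": 0.25,"rz": -0.3,"hand": 0.54}
    - {"dx": 0,"dy": 0,"dz": 0,"rx": 0,"ry": 0,"rz": 0,"hand": 0.54}
    - {"dx": 0,"dy": 0,"dz": 0,"rx": 0,"ry": 0,"rz": 0,"hand": 0.54}

```text
clock: 5.68
eef_pos: [0.5451, 0.1408, 0.1158]
tcp_rot: [0.305, 0.664, 0.619, 0.288]
ft_force: [-0.5, -0.1, -0.4]
grip_width: 0.0406
```

```bash
python3 nx.py g -55 15.5 0
```

```text
5.6833 [0.5451 0.1408 0.1158] w 0.0406 F [-0.5 -0.1 -0.4] q [ 0.29 -0.14 -0.87  2.45  1.41  0.39 -0.36]
target [0.5803 0.1351 0.0652]
 trans cm in current tool frame [-0.35 -1.55  5.98]  rot deg [-0.37  0.18 -0.45] | trans cm in TARGET frame [-0.35 -1.59  5.97]
```

Emit:
step_arm:
  plan:
    - {"dx": -0.2,"dy": -0.4,"dz": 0.5,"rx": 0,"ry": 0,"rz": 0,"hand": 0.54}
    - {"dx": -0.15,"dy": -0.4,"dz": 0.6,"rx": 0,"ry": 0,"rz": 0,"hand": 0.54}
    - {"dx": 0,"dy": -0.4,"dz": 0.7,"rx": -0.2,"ry": 0.1,"rz": -0.2,"hand": 0.54}
    - {"dx": 0,"dy": -0.4,"dz": 0.7,"rx": -0.2,"ry": 0.1,"rz": -0.2,"hand": 0.54}
    - {"dx": 0,"dy": 0,"dz": 0.5,"rx": 0,"ry": 0,"rz": 0,"hand": 0.54}
    - {"dx": 0,"dy": 0,"dz": 0,"rx": 0,"ry": 0,"rz": 0,"hand": 0.54}

```text
clock: 6.18
eef_pos: [0.5562, 0.1396, 0.0899]
tcp_rot: [0.307, 0.66, 0.621, 0.291]
ft_force: [-0.7, 0.5, 0.6]
grip_width: 0.04
```

```bash
python3 nx.py g -55 15.5 0;  python3 - <<'E'
from h import *
from cell import robot
a=[]
for n in("side","top"):
    d=robot.read_camera(n)
    f=(260,130,400,250) if n=="side" else (240,150,380,270)
    im=d["img"][f[1]:f[3],f[0]:f[2],::-1]; a.append(cv2.resize(np.ascontiguousarray(im),(400,343),interpolation=cv2.INTER_CUBIC))
cv2.imwrite("pics/a1.png",np.hstack(a))
E
```

```text
6.1833 [0.5562 0.1396 0.0899] w 0.04 F [-0.7  0.5  0.6] q [ 0.78 -0.02 -1.34  2.44  1.7   0.44 -0.59]
target [0.5803 0.1351 0.0652]
 trans cm in current tool frame [-0.31 -0.32  3.45]  rot deg [-0.   -0.18 -0.06] | trans cm in TARGET frame [-0.3  -0.32  3.45]
```

View pics/a1.png

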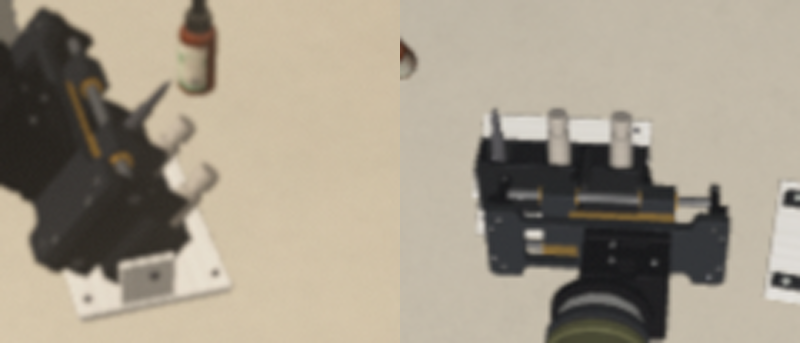

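Emit:
step_arm:
  plan:
    - {"dx": -0.15,"dy": 0,"dz": 0.5,"rx": 0,"ry": 0,"rz": 0,"hand": 0.54}
    - {"dx": -0.15,"dy": 0,"dz": 0.6,"rx": 0,"ry": 0,"rz": 0,"hand": 0.54}
    - {"dx": 0,"dy": -0.1,"dz": 0.6,"rx": 0,"ry": 0,"rz": 0,"hand": 0.54}
    - {"dx": 0,"dy": -0.1,"dz": 0.6,"rx": 0,"ry": 0,"rz": 0,"hand": 0.54}
    - {"dx": 0,"dy": -0.1,"dz": 0.6,"rx": 0,"ry": 0,"rz": 0,"hand": 0.54}
    - {"dx": 0,"dy": 0,"dz": 0.5,"rx": 0,"ry": 0,"rz": 0,"hand": 0.54}
    - {"dx": 0,"dy": 0,"dz": 0,"rx": 0,"ry": 0,"rz": 0,"hand": 0.54}

```text
clock: 6.87
eef_pos: [0.5796, 0.1359, 0.0649]
tcp_rot: [0.306, 0.659, 0.622, 0.29]
ft_force: [-0.5, 0.9, 0.7]
grip_width: 0.0401
```

```bash
python3 nx.py g -55 15.5 0
```

```text
6.8667 [0.5796 0.1359 0.0649] w 0.0401 F [-0.5  0.9  0.7] q [ 0.69  0.26 -1.26  2.41  1.88  0.66 -0.6 ]
target [0.5803 0.1351 0.0652]
 trans cm in current tool frame [-0.07  0.08  0.04]  rot deg [-0.07 -0.2   0.07] | trans cm in TARGET frame [-0.07  0.08  0.04]
```

Close now.

Emit:
step_arm:
  plan:
    - {"dx": -0.07,"dy": 0,"dz": 0,"rx": 0,"ry": 0,"rz": 0,"hand": 0.7}
    - {"dx": 0,"dy": 0,"dz": 0,"rx": 0,"ry": 0,"rz": 0,"hand": 0.8}
    - {"dx": 0,"dy": 0,"dz": 0,"rx": 0,"ry": 0,"rz": 0,"hand": 0.9}
    - {"dx": 0,"dy": 0,"dz": 0,"rx": 0,"ry": 0,"rz": 0,"hand": 1}
    - {"dx": 0,"dy": 0,"dz": 0,"rx": 0,"ry": 0,"rz": 0,"hand": 1}
    - {"dx": 0,"dy": 0,"dz": 0,"rx": 0,"ry": 0,"rz": 0,"hand": 1}
    - {"dx": 0,"dy": 0,"dz": 0,"rx": 0,"ry": 0,"rz": 0,"hand": 1}
  squeeze: 40

```text
clock: 7.45
eef_pos: [0.5797, 0.1347, 0.0662]
tcp_rot: [0.307, 0.659, 0.622, 0.291]
ft_force: [-3.7, 0.1, 4.6]
grip_width: 0.0189
```

Emit:
step_arm:
  plan:
    - {"dx": 0,"dy": 0.4,"dz": 0,"rx": 0,"ry": 0,"rz": 0,"hand": 1}
    - {"dx": 0,"dy": 0.6,"dz": 0,"rx": 0,"ry": 0,"rz": 0,"hand": 1}
    - {"dx": 0,"dy": 0.8,"dz": 0,"rx": 0,"ry": 0,"rz": 0,"hand": 1}
    - {"dx": 0,"dy": 0.8,"dz": 0,"rx": 0,"ry": 0,"rz": 0,"hand": 1}
    - {"dx": 0,"dy": 0.8,"dz": 0,"rx": 0,"ry": 0,"rz": 0,"hand": 1}
    - {"dx": 0,"dy": 0.8,"dz": 0,"rx": 0,"ry": 0,"rz": 0,"hand": 1}
    - {"dx": 0,"dy": 0.8,"dz": 0,"rx": 0,"ry": 0,"rz": 0,"hand": 1}
    - {"dx": 0,"dy": 0.8,"dz": 0,"rx": 0,"ry": 0,"rz": 0,"hand": 1}
    - {"dx": 0,"dy": 0.8,"dz": 0,"rx": 0,"ry": 0,"rz": 0,"hand": 1}
    - {"dx": 0,"dy": 0.8,"dz": 0,"rx": 0,"ry": 0,"rz": 0,"hand": 1}

```text
clock: 8.28
eef_pos: [0.6282, 0.1315, 0.124]
tcp_rot: [0.307, 0.659, 0.621, 0.291]
ft_force: [-0.2, -0.0, -0.8]
grip_width: 0.0186
```

```bash
cat > look.py <<'E'
from h import *
from cell import robot
import sys
a=[]
b=eval(sys.argv[2])
for n in("side","top"):
    d=robot.read_camera(n)
    np.savez("last_"+n+".npz",**d)
    f=b[n]; im=d["img"][f[1]:f[3],f[0]:f[2],::-1]; a.append(cv2.resize(np.ascontiguousarray(im),(400,343),interpolation=cv2.INTER_CUBIC))
cv2.imwrite("pics/"+sys.argv[1],np.hstack(a))
E
python3 look.py a2.png "{'side':(260,90,400,210),'top':(240,130,380,250)}"; python3 nx.py p -30 16 .1
```

```text
8.3833 [0.6292 0.1315 0.1251] w 0.0189 F [-0.1  0.1  0.2] q [ 0.8   0.14 -1.28  2.29  1.64  0.5  -0.34]
target [ 0.4826 -0.0998  0.0813]
 trans cm in current tool frame [-23.96 -11.81  -7.44]  rot deg [50.18 -2.98  6.05] | trans cm in TARGET frame [-25.3  -10.46   4.38]
```

View pics/a2.png

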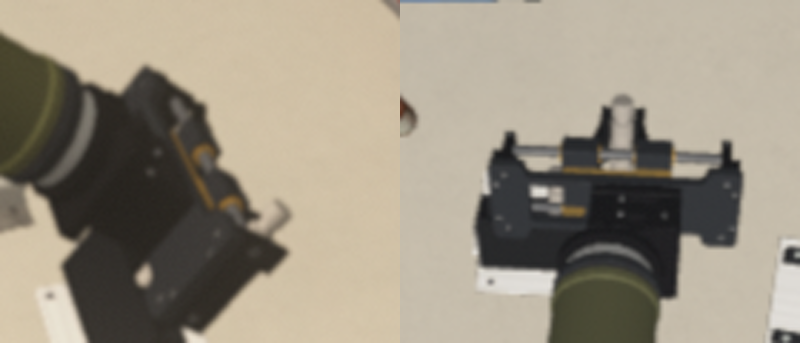

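Emit:
step_arm:
  plan:
    - {"dx": -0.8,"dy": 0.3,"dz": -0.25,"rx": 0,"ry": 0,"rz": 0,"hand": 1}
    - {"dx": -1.5,"dy": 0.3,"dz": -0.25,"rx": 0,"ry": 0,"rz": 0,"hand": 1}
    - {"dx": -1.5,"dy": 0.3,"dz": -0.25,"rx": 0,"ry": 0,"rz": 0,"hand": 1}
    - {"dx": -1.5,"dy": 0.3,"dz": -0.25,"rx": 0,"ry": 0,"rz": 0,"hand": 1}
    - {"dx": -1.5,"dy": 0.3,"dz": -0.25,"rx": 0,"ry": 0,"rz": 0,"hand": 1}
    - {"dx": -1.5,"dy": 0.3,"dz": -0.25,"rx": 0,"ry": 0,"rz": 0,"hand": 1}
    - {"dx": -1.5,"dy": 0.3,"dz": -0.25,"rx": 0,"ry": 0,"rz": 0,"hand": 1}
    - {"dx": -1.5,"dy": -0.3,"dz": -0.8,"rx": 4,"ry": 0,"rz": 0,"hand": 1}
    - {"dx": -1.5,"dy": -0.5,"dz": -0.8,"rx": 5,"ry": -0.3,"rz": 0.6,"hand": 1}
    - {"dx": -1.5,"dy": -0.5,"dz": -0.7,"rx": 5,"ry": -0.3,"rz": 0.6,"hand": 1}
    - {"dx": -1,"dy": -0.5,"dz": -0.6,"rx": 5,"ry": -0.3,"rz": 0.6,"hand": 1}
    - {"dx": 0,"dy": 0,"dz": 0,"rx": 0,"ry": 0,"rz": 0,"hand": 1}

```text
clock: 9.38
eef_pos: [0.6171, 0.0009, 0.1618]
tcp_rot: [0.296, 0.683, 0.619, 0.252]
ft_force: [-0.1, -0.6, -1.4]
grip_width: 0.0186
```

```bash
python3 nx.py p -30 16 .1
```

```text
9.3833 [0.6171 0.0009 0.1618] w 0.0186 F [-0.1 -0.6 -1.4] q [ 0.38 -0.14 -0.52  2.3   0.65  0.23  0.73]
target [ 0.4826 -0.0998  0.0813]
 trans cm in current tool frame [-11.26 -14.53  -3.01]  rot deg [45.72 -0.29  4.08] | trans cm in TARGET frame [-12.23 -11.52   8.05]
```

Emit:
step_arm:
  plan:
    - {"dx": 0,"dy": -0.6,"dz": -0.7,"rx": 3,"ry": 0,"rz": 0.3,"hand": 1}
    - {"dx": 0,"dy": -0.6,"dz": -0.7,"rx": 3,"ry": 0,"rz": 0.3,"hand": 1}
    - {"dx": 0,"dy": -0.6,"dz": -0.7,"rx": 4,"ry": 0,"rz": 0.3,"hand": 1}
    - {"dx": 0,"dy": -0.6,"dz": -0.6,"rx": 4,"ry": 0,"rz": 0.3,"hand": 1}
    - {"dx": 0,"dy": -0.7,"dz": -0.5,"rx": 4,"ry": 0,"rz": 0.4,"hand": 1}
    - {"dx": 0,"dy": -0.7,"dz": -0.4,"rx": 4,"ry": 0,"rz": 0.4,"hand": 1}
    - {"dx": 0,"dy": -0.7,"dz": -0.3,"rx": 4,"ry": 0,"rz": 0.4,"hand": 1}
    - {"dx": 0,"dy": -0.7,"dz": -0.2,"rx": 4,"ry": 0,"rz": 0.4,"hand": 1}
    - {"dx": 0,"dy": 0,"dz": 0,"rx": 0,"ry": 0,"rz": 0,"hand": 1}

```text
clock: 10.13
eef_pos: [0.5516, 0.008, 0.166]
tcp_rot: [0.106, 0.751, 0.646, 0.089]
ft_force: [-0.1, -0.7, -1.0]
grip_width: 0.0187
```

```bash
python3 nx.py p -30 16 .1
```

```text
10.1333 [0.5516 0.008  0.166 ] w 0.0187 F [-0.1 -0.7 -1. ] q [ 0.18 -0.04 -0.29  2.    0.08  0.91  1.28]
target [ 0.4826 -0.0998  0.0813]
 trans cm in current tool frame [-11.67  -7.34   6.75]  rot deg [15.89 -0.03  1.31] | trans cm in TARGET frame [-11.81  -4.95   8.47]
```

Now I'll finish the turn and move over lane_1 at the current height.

Emit:
step_arm:
  plan:
    - {"dx": -1,"dy": 0,"dz": 0,"rx": 4,"ry": 0,"rz": 0.3,"hand": 1}
    - {"dx": -1,"dy": 0,"dz": 0,"rx": 4,"ry": 0,"rz": 0.3,"hand": 1}
    - {"dx": -1,"dy": 0,"dz": 0,"rx": 4,"ry": 0,"rz": 0.3,"hand": 1}
    - {"dx": -1,"dy": 0,"dz": 0,"rx": 3.9,"ry": 0,"rz": 0.4,"hand": 1}
    - {"dx": -1.3,"dy": -0.8,"dz": 0,"rx": 0,"ry": 0,"rz": 0,"hand": 1}
    - {"dx": -1.3,"dy": -0.8,"dz": 0,"rx": 0,"ry": 0,"rz": 0,"hand": 1}
    - {"dx": -1.3,"dy": -0.8,"dz": 0,"rx": 0,"ry": 0,"rz": 0,"hand": 1}
    - {"dx": -1.3,"dy": -0.8,"dz": 0,"rx": 0,"ry": 0,"rz": 0,"hand": 1}
    - {"dx": -1.3,"dy": -0.8,"dz": 0,"rx": 0,"ry": 0,"rz": 0,"hand": 1}
    - {"dx": -1.3,"dy": -0.9,"dz": 0,"rx": 0,"ry": 0,"rz": 0,"hand": 1}
    - {"dx": 0,"dy": 0,"dz": 0,"rx": 0,"ry": 0,"rz": 0,"hand": 1}

```text
clock: 11.05
eef_pos: [0.48, -0.1029, 0.1641]
tcp_rot: [0.0, 0.766, 0.642, -0.002]
ft_force: [-0.1, -1.1, -1.8]
grip_width: 0.0185
```

```bash
python3 nx.py p -30 16 .1;python3 look.py a3.png "{'side':(250,200,430,354),'top':(330,170,470,290)}"
```

```text
11.05 [ 0.48   -0.1029  0.1641] w 0.0185 F [-0.1 -1.1 -1.8] q [ 0.32  0.03 -0.17  1.91  0.01  1.2   1.54]
target [ 0.4826 -0.0998  0.0813]
 trans cm in current tool frame [0.37 0.21 8.28]  rot deg [-0.08  0.18 -0.15] | trans cm in TARGET frame [0.35 0.2  8.28]
```

View pics/a3.png

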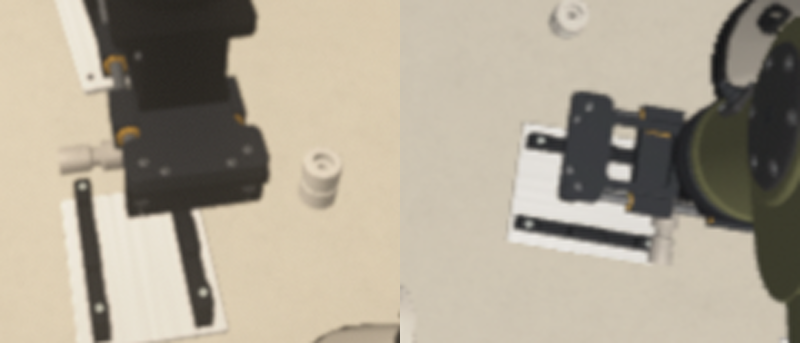

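```bash
cat > bar.py <<'E'
from geo import *
import sys
tcp=np.array(eval(sys.argv[1])); ly=float(sys.argv[2])
for n in("side","top"):
    d=dict(np.load("last_"+n+".npz")); C=cloud(d).reshape(-1,3); g=d["img"].reshape(-1,3).astype(int)
    L=KR.inv().apply(C-K)*1000
    zc=tcp[2]*1000+18.7
    m=(abs(L[:,2]-zc)<25)&(abs(L[:,1]-ly)<22)&(L[:,0]<70)&(L[:,0]>-75)&(g.min(1)>100)
    q=L[m]
    print(n,len(q),"zc",zc)
    for x in range(-70,70,8):
        k=q[abs(q[:,0]-x)<4]
        if len(k)>2: print(x,len(k),"y",np.percentile(k[:,1],[5,50,95]).round(1),"z",np.percentile(k[:,2],[5,50,95]).round(1))
E
python3 bar.py "[.48,-.1029,.1641]" -33
```

```text
side 325 zc 182.79999999999998
-54 34 y [-41.3 -38.3 -29.5] z [176.8 186.8 189.9]
-46 72 y [-41.1 -37.2 -28.3] z [179.6 187.5 190.3]
-38 68 y [-41.2 -37.5 -29.5] z [179.1 187.5 190.4]
-30 55 y [-40.5 -37.3 -30.2] z [180.5 185.6 189.3]
-22 76 y [-42.5 -39.  -29.9] z [178.5 187.3 191.2]
-14 20 y [-42.7 -39.9 -37.5] z [179.3 185.5 189.8]
top 129 zc 182.79999999999998
-54 17 y [-36.3 -29.5 -23. ] z [179.7 186.4 191.1]
-46 33 y [-37.8 -28.5 -22.7] z [182.4 187.3 190. ]
-38 28 y [-36.2 -29.2 -22.7] z [182.1 187.6 190.8]
-30 23 y [-34.4 -29.1 -24.9] z [183.3 185.  189.9]
-22 26 y [-38.7 -29.4 -21.4] z [180.7 187.3 191.4]
```

Emit:
step_arm:
  plan:
    - {"dx": 0.15,"dy": 0.1,"dz": 1,"rx": 0,"ry": 0,"rz": 0,"hand": 1}
    - {"dx": 0.15,"dy": 0.1,"dz": 1.5,"rx": 0,"ry": 0,"rz": 0,"hand": 1}
    - {"dx": 0,"dy": 0,"dz": 1.5,"rx": 0,"ry": 0,"rz": 0,"hand": 1}
    - {"dx": 0,"dy": 0,"dz": 1.5,"rx": 0,"ry": 0,"rz": 0,"hand": 1}
    - {"dx": 0,"dy": 0,"dz": 1.5,"rx": 0,"ry": 0,"rz": 0,"hand": 1}
    - {"dx": 0,"dy": 0,"dz": 1.5,"rx": 0,"ry": 0,"rz": 0,"hand": 1}
    - {"dx": 0,"dy": 0,"dz": 1.5,"rx": 0,"ry": 0,"rz": 0,"hand": 1}
    - {"dx": 0,"dy": 0,"dz": 1.5,"rx": 0,"ry": 0,"rz": 0,"hand": 1}
    - {"dx": 0,"dy": 0,"dz": 0.5,"rx": 0,"ry": 0,"rz": 0,"hand": 1}
    - {"dx": 0,"dy": 0,"dz": 0,"rx": 0,"ry": 0,"rz": 0,"hand": 1}

```text
clock: 11.98
eef_pos: [0.4836, -0.0945, 0.043]
tcp_rot: [-0.003, 0.764, 0.645, -0.0]
ft_force: [0.2, 0.3, -1.2]
grip_width: 0.0189
```

```bash
python3 nx.py p -30 16 .0355;python3 look.py a4.png "{'side':(250,220,430,374),'top':(330,170,470,290)}"; python3 bar.py "[.48,-.1029,.043]" -30
```

```text
11.9833 [ 0.4836 -0.0945  0.043 ] w 0.0189 F [ 0.2  0.3 -1.2] q [ 0.3   0.17 -0.17  2.02  0.03  0.96  1.52]
target [ 0.4826 -0.0998  0.0168]
 trans cm in current tool frame [-0.54  0.01  2.62]  rot deg [-0.29 -0.17  0.29] | trans cm in TARGET frame [-0.53 -0.    2.62]
side 239 zc 61.7
-54 10 y [-32.4 -26.7 -21. ] z [58.9 67.  68.7]
-46 54 y [-32.7 -28.5 -21.2] z [59.4 66.8 69.8]
-38 52 y [-33.3 -28.3 -19.1] z [61.3 66.8 69.4]
-30 44 y [-46.3 -28.4 -21. ] z [41.1 65.2 68.6]
-22 59 y [-33.6 -29.1 -19.1] z [59.2 66.5 70.2]
-14 20 y [-33.8 -32.3 -21.8] z [56.7 64.5 69.9]
top 98 zc 61.7
-54 10 y [-26.3 -20.  -14.4] z [58.5 66.3 69.1]
-46 24 y [-29.5 -22.2 -14.4] z [64.2 67.2 71.4]
-38 22 y [-49.8 -22.1 -15.6] z [42.  67.3 71.4]
-30 18 y [-30.6 -20.8 -16.5] z [54.2 65.6 69.3]
-22 19 y [-28.7 -22.6 -14.2] z [63.8 67.9 70.8]
-14 5 y [-29.8 -26.7 -24.5] z [65.2 68.3 70.4]
```

View pics/a4.png

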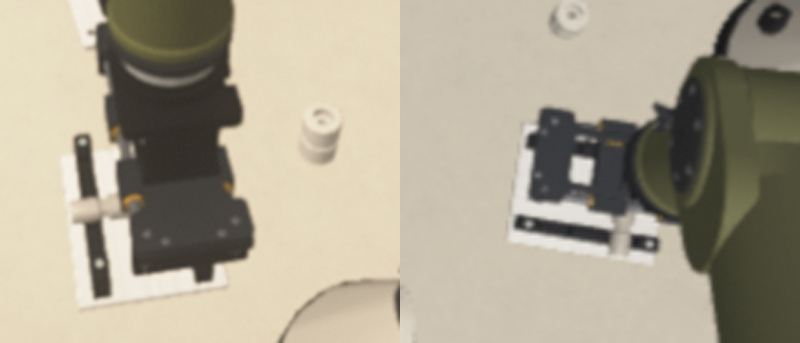

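Emit:
step_arm:
  plan:
    - {"dx": -0.3,"dy": 0.1,"dz": 0,"rx": 0,"ry": 0,"rz": 0.3,"hand": 1}
    - {"dx": -0.28,"dy": 0.1,"dz": 0,"rx": 0,"ry": 0,"rz": 0,"hand": 1}
    - {"dx": 0,"dy": 0,"dz": 0.3,"rx": 0,"ry": 0,"rz": 0,"hand": 1}
    - {"dx": 0,"dy": 0,"dz": 0.3,"rx": 0,"ry": 0,"rz": 0,"hand": 1}
    - {"dx": 0,"dy": 0,"dz": 0.3,"rx": 0,"ry": 0,"rz": 0,"hand": 1}
    - {"dx": 0,"dy": 0,"dz": 0,"rx": 0,"ry": 0,"rz": 0,"hand": 1}

```text
clock: 12.58
eef_pos: [0.485, -0.1016, 0.0353]
tcp_rot: [-0.002, 0.766, 0.643, 0.0]
ft_force: [-0.3, 0.4, -0.9]
grip_width: 0.0185
```

```bash
python3 nx.py p -30 16 .0355;python3 look.py a5.png "{'side':(270,270,380,364),'top':(350,190,450,276)}"; python3 bar.py "[.48,-.1029,.034]" -30
```

```text
12.5833 [ 0.485  -0.1016  0.0353] w 0.0185 F [-0.3  0.4 -0.9] q [ 0.31  0.19 -0.17  2.02  0.03  0.94  1.52]
target [ 0.4826 -0.0998  0.0168]
 trans cm in current tool frame [ 0.13 -0.26  1.85]  rot deg [-0.18 -0.17 -0.09] | trans cm in TARGET frame [ 0.14 -0.26  1.85]
side 253 zc 52.7
-46 48 y [-40.  -34.5 -26.7] z [49.  58.8 61.6]
-38 58 y [-40.9 -34.7 -24.2] z [39.5 58.6 61.4]
-30 59 y [-47.6 -35.  -11.2] z [36.7 57.9 61.5]
-22 48 y [-39.8 -34.8 -27. ] z [51.9 58.1 61.9]
-14 37 y [-40.7 -36.9 -26.8] z [51.1 58.9 61.7]
-6 3 y [-40.4 -39.5 -39.1] z [50.5 52.3 52.9]
top 101 zc 52.7
-54 6 y [-36.  -27.6 -20.3] z [54.7 57.2 60.2]
-46 26 y [-48.  -27.  -20.1] z [33.2 58.5 62.4]
-38 21 y [-42.1 -29.3 -22.6] z [37.8 58.7 62.5]
-30 18 y [-43.7 -28.3 -22.6] z [34.3 57.5 60.7]
-22 23 y [-34.9 -26.5 -19. ] z [53.7 58.5 62.2]
-14 7 y [-37.8 -33.7 -25.1] z [53.  59.1 62.8]
```

View pics/a5.png

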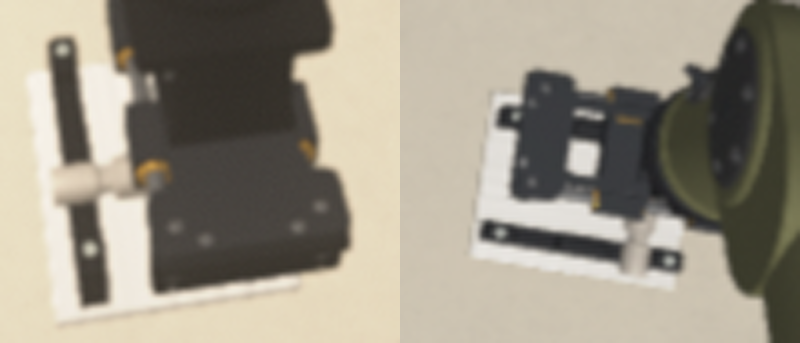

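Emit:
step_arm:
  plan:
    - {"dx": 0.1,"dy": -0.2,"dz": 0,"rx": 0,"ry": 0,"rz": 0,"hand": 1}
    - {"dx": 0,"dy": 0,"dz": 0.3,"rx": 0,"ry": 0,"rz": 0,"hand": 1}
    - {"dx": 0,"dy": 0,"dz": 0.3,"rx": 0,"ry": 0,"rz": 0,"hand": 1}
    - {"dx": 0,"dy": 0,"dz": 0.3,"rx": 0,"ry": 0,"rz": 0,"hand": 1}
    - {"dx": 0,"dy": 0,"dz": 0.3,"rx": 0,"ry": 0,"rz": 0,"hand": 1}
    - {"dx": 0,"dy": 0,"dz": 0.2,"rx": 0,"ry": 0,"rz": 0,"hand": 1}
    - {"dx": 0,"dy": 0,"dz": 0,"rx": 0,"ry": 0,"rz": 0,"hand": 1}
    - {"dx": 0,"dy": 0,"dz": 0,"rx": 0,"ry": 0,"rz": 0,"hand": 1}

```text
clock: 13.35
eef_pos: [0.4836, -0.1003, 0.0218]
tcp_rot: [-0.002, 0.766, 0.643, 0.0]
ft_force: [-0.1, -1.1, -0.7]
grip_width: 0.0187
```

```bash
python3 nx.py p -30 16 .0355;python3 look.py a6.png "{'side':(270,270,380,364),'top':(350,190,450,276)}"; python3 bar.py "[.48,-.1029,.02]" -30
```

```text
13.35 [ 0.4836 -0.1003  0.0218] w 0.0187 F [-0.1 -1.1 -0.7] q [ 0.31  0.2  -0.17  2.04  0.04  0.91  1.52]
target [ 0.4826 -0.0998  0.0168]
 trans cm in current tool frame [ 0.03 -0.11  0.5 ]  rot deg [-0.13 -0.17 -0.08] | trans cm in TARGET frame [ 0.03 -0.11  0.5 ]
side 256 zc 38.7
-54 4 y [-38.2 -36.3 -25.7] z [38.9 40.3 42.5]
-46 59 y [-43.5 -34.1 -25.9] z [24.2 45.4 47.9]
-38 55 y [-38.3 -33.3 -22.9] z [36.2 45.5 48.1]
-30 60 y [-46.  -32.9 -16.5] z [26.8 43.6 47.5]
-22 52 y [-38.9 -33.5 -24.6] z [38.5 44.8 48.9]
-14 25 y [-39.6 -36.4 -26.4] z [35.2 44.6 49.2]
top 108 zc 38.7
-54 9 y [-34.4 -26.  -20.5] z [40.3 45.4 48.7]
-46 32 y [-47.5 -26.7 -15.1] z [24.3 43.5 48.3]
-38 22 y [-40.2 -28.2 -20. ] z [23.3 45.2 48.5]
-30 19 y [-36.5 -27.  -21. ] z [35.3 42.6 45.9]
-22 23 y [-35.5 -25.2 -18.5] z [41.2 45.  48.3]
-14 3 y [-34.5 -31.9 -29.9] z [44.3 45.2 46.1]
```

Emit:
step_arm:
  plan:
    - {"dx": 0,"dy": 0,"dz": 0.15,"rx": 0,"ry": 0,"rz": 0,"hand": 1}
    - {"dx": 0,"dy": 0,"dz": 0.1,"rx": 0,"ry": 0,"rz": 0,"hand": 1}
    - {"dx": 0,"dy": 0,"dz": 0.1,"rx": 0,"ry": 0,"rz": 0,"hand": 1}
    - {"dx": 0,"dy": 0,"dz": 0,"rx": 0,"ry": 0,"rz": 0,"hand": 1}

```text
clock: 13.78
eef_pos: [0.4838, -0.1003, 0.0185]
tcp_rot: [-0.002, 0.766, 0.643, 0.001]
ft_force: [0.2, 0.8, -0.6]
grip_width: 0.0183
```

Emit:
step_arm:
  plan:
    - {"dx": 0,"dy": 0,"dz": 0.1,"rx": 0,"ry": 0,"rz": 0,"hand": 1}
    - {"dx": 0,"dy": 0,"dz": 0.05,"rx": 0,"ry": 0,"rz": 0,"hand": 1}
    - {"dx": 0,"dy": 0,"dz": 0,"rx": 0,"ry": 0,"rz": 0,"hand": 1}

```text
clock: 14.03
eef_pos: [0.4838, -0.1004, 0.0184]
tcp_rot: [-0.002, 0.766, 0.643, 0.0]
ft_force: [-4.4, 0.5, 11.3]
grip_width: 0.0184
```

Emit:
step_arm:
  plan:
    - {"dx": 0,"dy": 0,"dz": -0.05,"rx": 0,"ry": 0,"rz": 0,"hand": 1}
    - {"dx": 0,"dy": 0,"dz": 0,"rx": 0,"ry": 0,"rz": 0,"hand": 0.75}
    - {"dx": 0,"dy": 0,"dz": 0,"rx": 0,"ry": 0,"rz": 0,"hand": 0.6}
    - {"dx": 0,"dy": 0,"dz": 0,"rx": 0,"ry": 0,"rz": 0,"hand": 0.54}
    - {"dx": 0,"dy": 0,"dz": 0,"rx": 0,"ry": 0,"rz": 0,"hand": 0.54}
    - {"dx": 0,"dy": 0,"dz": -0.5,"rx": 0,"ry": 0,"rz": 0,"hand": 0.54}
    - {"dx": 0,"dy": 0,"dz": -1.5,"rx": 0,"ry": 0,"rz": 0,"hand": 0.54}
    - {"dx": 0,"dy": 0,"dz": -2,"rx": 0,"ry": 0,"rz": 0,"hand": 0.54}
    - {"dx": 0,"dy": 0,"dz": -2.5,"rx": 0,"ry": 0,"rz": 0,"hand": 0.54}
    - {"dx": 0,"dy": 0,"dz": -2.5,"rx": 0,"ry": 0,"rz": 0,"hand": 0.54}
    - {"dx": 0,"dy": 0,"dz": -2.5,"rx": 0,"ry": 0,"rz": 0,"hand": 0.54}
    - {"dx": 0,"dy": 0,"dz": -2.5,"rx": 0,"ry": 0,"rz": 0,"hand": 0.54}
    - {"dx": 1.5,"dy": 0,"dz": -2.5,"rx": 0,"ry": 0,"rz": 0,"hand": 0.54}
    - {"dx": 1.5,"dy": 0,"dz": -1,"rx": 0,"ry": 0,"rz": 0,"hand": 0.54}
    - {"dx": 2,"dy": 0,"dz": 0,"rx": 0,"ry": 0,"rz": 0,"hand": 0.54}
    - {"dx": 2,"dy": 0,"dz": 0,"rx": 0,"ry": 0,"rz": 0,"hand": 0.54}
    - {"dx": 2,"dy": 0,"dz": 0,"rx": 0,"ry": 0,"rz": 0,"hand": 0.54}
    - {"dx": 2,"dy": 0,"dz": 0,"rx": 0,"ry": 0,"rz": 0,"hand": 0.54}
    - {"dx": 2,"dy": 0,"dz": 0,"rx": 0,"ry": 0,"rz": 0,"hand": 0.54}
    - {"dx": 2,"dy": 0,"dz": 0,"rx": 0,"ry": 0,"rz": 0,"hand": 0.54}

```text
clock: 15.7
eef_pos: [0.51, 0.0478, 0.1933]
tcp_rot: [-0.002, 0.766, 0.643, 0.001]
ft_force: [0.0, 0.1, 0.3]
grip_width: 0.0398
```

```bash
python3 nx.py g 0 15.5 .1;python3 look.py a7.png "{'side':(250,220,430,374),'top':(330,170,470,290)}"; python3 bar.py "[.48,-.1029,.0168]" -30
```

```text
15.7 [0.51   0.0478 0.1933] w 0.0398 F [0.  0.1 0.3] q [ 0.16  0.06 -0.31  1.82  0.02  1.27  1.24]
target [0.5072 0.1946 0.1295]
 trans cm in current tool frame [14.39 -2.82  6.43]  rot deg [-50.02   2.69  -6.19] | trans cm in TARGET frame [14.64 -5.64  3.2 ]
side 672 zc 35.5
-46 59 y [-42.3 -33.6 -24.4] z [26.2 41.3 44.6]
-38 50 y [-38.2 -32.7 -20.2] z [34.3 42.4 44.8]
-30 54 y [-36.9 -32.4 -14.5] z [26.1 40.1 43.9]
-22 51 y [-38.6 -33.4 -25.2] z [34.9 41.5 45.3]
-14 58 y [-39.3 -34.8 -25.6] z [34.1 42.9 45.7]
-6 60 y [-38.9 -34.7 -24.2] z [34.1 42.7 45. ]
2 58 y [-39.1 -35.  -25.4] z [34.7 42.8 45.6]
10 55 y [-39.4 -34.1 -25.3] z [35.3 42.8 45.7]
18 59 y [-39.2 -34.8 -23.9] z [33.5 43.  46. ]
26 50 y [-38.9 -34.8 -25.5] z [35.4 42.5 45.3]
34 46 y [-37.9 -32.9 -25.1] z [18.  40.5 43.9]
42 48 y [-38.3 -33.9 -25.3] z [35.4 42.4 45. ]
50 23 y [-45.5 -31.3 -12.2] z [33.  41.3 44.2]
top 0 zc 35.5
```

View pics/a7.png

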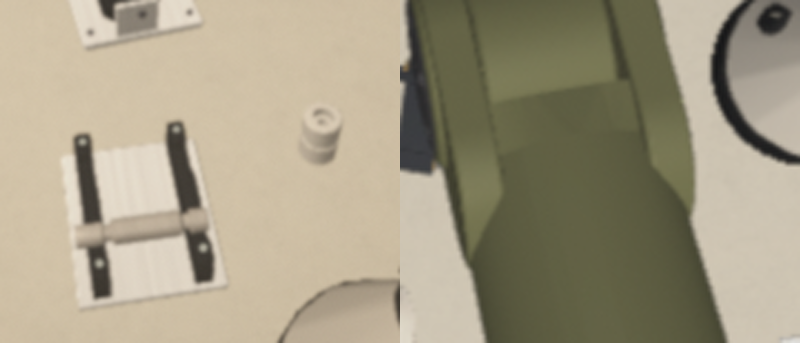

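Emit:
step_arm:
  plan:
    - {"dx": 1.8,"dy": 0.4,"dz": -0.2,"rx": 0,"ry": 0,"rz": 0,"hand": 0.54}
    - {"dx": 1.8,"dy": 0.4,"dz": -0.2,"rx": 0,"ry": 0,"rz": 0,"hand": 0.54}
    - {"dx": 1.8,"dy": 0.4,"dz": -0.2,"rx": 0,"ry": 0,"rz": 0,"hand": 0.54}
    - {"dx": 1.8,"dy": 0.4,"dz": -0.2,"rx": 0,"ry": 0,"rz": 0,"hand": 0.54}
    - {"dx": 1.8,"dy": 0.4,"dz": -0.2,"rx": 0,"ry": 0,"rz": 0,"hand": 0.54}
    - {"dx": 1.8,"dy": 0.4,"dz": -0.2,"rx": 0,"ry": 0,"rz": 0,"hand": 0.54}
    - {"dx": 1.8,"dy": 0.4,"dz": -0.2,"rx": 0,"ry": 0,"rz": 0,"hand": 0.54}
    - {"dx": 1.8,"dy": 0.4,"dz": -0.2,"rx": 0,"ry": 0,"rz": 0,"hand": 0.54}
    - {"dx": 0,"dy": 0,"dz": 0,"rx": -4,"ry": 0.2,"rz": -0.5,"hand": 0.54}
    - {"dx": 0,"dy": 0,"dz": 0,"rx": -4,"ry": 0.2,"rz": -0.5,"hand": 0.54}
    - {"dx": 0,"dy": 0,"dz": 0,"rx": -4,"ry": 0.2,"rz": -0.5,"hand": 0.54}
    - {"dx": 0,"dy": 0,"dz": 0,"rx": -4,"ry": 0.2,"rz": -0.5,"hand": 0.54}
    - {"dx": 0,"dy": 0,"dz": 0,"rx": -4,"ry": 0.2,"rz": -0.5,"hand": 0.54}
    - {"dx": 0,"dy": 0,"dz": 0,"rx": -4,"ry": 0.2,"rz": -0.5,"hand": 0.54}
    - {"dx": 0,"dy": 0,"dz": 0,"rx": -4,"ry": 0.2,"rz": -0.5,"hand": 0.54}
    - {"dx": 0,"dy": 0,"dz": 0,"rx": -4,"ry": 0.2,"rz": -0.5,"hand": 0.54}
    - {"dx": 0,"dy": 0,"dz": 0,"rx": 0,"ry": 0,"rz": 0,"hand": 0.54}

```text
clock: 17.22
eef_pos: [0.5636, 0.1821, 0.2074]
tcp_rot: [0.201, 0.713, 0.645, 0.187]
ft_force: [-0.1, -0.7, -0.7]
grip_width: 0.0402
```

```bash
python3 nx.py g 0 15.5 .07
```

```text
17.2167 [0.5636 0.1821 0.2074] w 0.0402 F [-0.1 -0.7 -0.7] q [-0.05 -0.12 -0.47  2.06  0.39  0.75  0.71]
target [0.5301 0.1932 0.1102]
 trans cm in current tool frame [ 0.71 -8.06  6.43]  rot deg [-18.09   1.17  -1.95] | trans cm in TARGET frame [ 0.91 -9.64  3.63]
```

Emit:
step_arm:
  plan:
    - {"dx": 0.1,"dy": -0.9,"dz": 0.4,"rx": -2.2,"ry": 0.15,"rz": -0.25,"hand": 0.54}
    - {"dx": 0.1,"dy": -0.9,"dz": 0.4,"rx": -2.2,"ry": 0.15,"rz": -0.25,"hand": 0.54}
    - {"dx": 0.1,"dy": -0.9,"dz": 0.4,"rx": -2.2,"ry": 0.15,"rz": -0.25,"hand": 0.54}
    - {"dx": 0.1,"dy": -0.9,"dz": 0.4,"rx": -2.2,"ry": 0.15,"rz": -0.25,"hand": 0.54}
    - {"dx": 0.1,"dy": -0.9,"dz": 0.4,"rx": -2.2,"ry": 0.15,"rz": -0.25,"hand": 0.54}
    - {"dx": 0.1,"dy": -0.9,"dz": 0.4,"rx": -2.2,"ry": 0.15,"rz": -0.25,"hand": 0.54}
    - {"dx": 0.1,"dy": -0.9,"dz": 0.4,"rx": -2.2,"ry": 0.15,"rz": -0.25,"hand": 0.54}
    - {"dx": 0.1,"dy": -0.9,"dz": 0.4,"rx": -2.2,"ry": 0.15,"rz": -0.25,"hand": 0.54}
    - {"dx": 0,"dy": 0,"dz": 0,"rx": 0,"ry": 0,"rz": 0,"hand": 0.54}

```text
clock: 17.97
eef_pos: [0.5312, 0.1934, 0.1365]
tcp_rot: [0.304, 0.662, 0.622, 0.287]
ft_force: [-0.5, -0.9, -0.7]
grip_width: 0.0401
```

```bash
python3 nx.py g 0 15.5 0
```

```text
17.9667 [0.5312 0.1934 0.1365] w 0.0401 F [-0.5 -0.9 -0.7] q [ 0.06 -0.14 -0.79  2.39  1.22  0.52 -0.25]
target [0.5836 0.19   0.0652]
 trans cm in current tool frame [-0.02 -1.99  8.63]  rot deg [-0.59 -0.   -0.05] | trans cm in TARGET frame [-0.02 -2.08  8.61]
```

Emit:
step_arm:
  plan:
    - {"dx": 0,"dy": -0.4,"dz": 0.7,"rx": -0.3,"ry": 0,"rz": 0,"hand": 0.54}
    - {"dx": 0,"dy": -0.4,"dz": 0.7,"rx": -0.3,"ry": 0,"rz": 0,"hand": 0.54}
    - {"dx": 0,"dy": -0.4,"dz": 0.7,"rx": 0,"ry": 0,"rz": 0,"hand": 0.54}
    - {"dx": 0,"dy": -0.4,"dz": 0.7,"rx": 0,"ry": 0,"rz": 0,"hand": 0.54}
    - {"dx": 0,"dy": -0.4,"dz": 0.7,"rx": 0,"ry": 0,"rz": 0,"hand": 0.54}
    - {"dx": 0,"dy": 0,"dz": 0.7,"rx": 0,"ry": 0,"rz": 0,"hand": 0.54}
    - {"dx": 0,"dy": 0,"dz": 0,"rx": 0,"ry": 0,"rz": 0,"hand": 0.54}

```text
clock: 18.55
eef_pos: [0.5536, 0.1921, 0.0968]
tcp_rot: [0.308, 0.662, 0.619, 0.29]
ft_force: [0.3, -0.2, 1.0]
grip_width: 0.0403
```

```bash
python3 nx.py g 0 15.5 0
```

```text
18.55 [0.5536 0.1921 0.0968] w 0.0403 F [ 0.3 -0.2  1. ] q [ 0.08  0.04 -0.81  2.39  1.55  0.6  -0.53]
target [0.5836 0.19   0.0652]
 trans cm in current tool frame [-0.02 -0.49  4.34]  rot deg [ 0.06  0.1  -0.29] | trans cm in TARGET frame [-0.02 -0.48  4.34]
```

Emit:
step_arm:
  plan:
    - {"dx": 0,"dy": -0.2,"dz": 0.7,"rx": 0,"ry": 0,"rz": -0.3,"hand": 0.54}
    - {"dx": 0,"dy": -0.2,"dz": 0.7,"rx": 0,"ry": 0,"rz": 0,"hand": 0.54}
    - {"dx": 0,"dy": 0,"dz": 0.7,"rx": 0,"ry": 0,"rz": 0,"hand": 0.54}
    - {"dx": 0,"dy": 0,"dz": 0.7,"rx": 0,"ry": 0,"rz": 0,"hand": 0.54}
    - {"dx": 0,"dy": 0,"dz": 0.7,"rx": 0,"ry": 0,"rz": 0,"hand": 0.54}
    - {"dx": 0,"dy": 0,"dz": 0.7,"rx": 0,"ry": 0,"rz": 0,"hand": 0.54}
    - {"dx": 0,"dy": 0,"dz": 0,"rx": 0,"ry": 0,"rz": 0,"hand": 0.54}

```text
clock: 19.13
eef_pos: [0.5831, 0.1904, 0.0671]
tcp_rot: [0.309, 0.66, 0.621, 0.29]
ft_force: [0.9, 0.3, -0.4]
grip_width: 0.0398
```

```bash
python3 nx.py g 0 15.5 0
```

```text
19.1333 [0.5831 0.1904 0.0671] w 0.0398 F [ 0.9  0.3 -0.4] q [ 0.08  0.19 -0.77  2.35  1.74  0.66 -0.64]
target [0.5836 0.19   0.0652]
 trans cm in current tool frame [-0.03 -0.11  0.16]  rot deg [0.13 0.09 0.03] | trans cm in TARGET frame [-0.03 -0.11  0.16]
```

Grip, then pull.

Emit:
step_arm:
  plan:
    - {"dx": 0,"dy": -0.1,"dz": 0.1,"rx": 0,"ry": 0,"rz": 0,"hand": 0.7}
    - {"dx": 0,"dy": 0,"dz": 0,"rx": 0,"ry": 0,"rz": 0,"hand": 0.8}
    - {"dx": 0,"dy": 0,"dz": 0,"rx": 0,"ry": 0,"rz": 0,"hand": 0.9}
    - {"dx": 0,"dy": 0,"dz": 0,"rx": 0,"ry": 0,"rz": 0,"hand": 1}
    - {"dx": 0,"dy": 0,"dz": 0,"rx": 0,"ry": 0,"rz": 0,"hand": 1}
    - {"dx": 0,"dy": 0,"dz": 0,"rx": 0,"ry": 0,"rz": 0,"hand": 1}
    - {"dx": 0,"dy": 0,"dz": 0,"rx": 0,"ry": 0,"rz": 0,"hand": 1}
  squeeze: 40

```text
clock: 19.72
eef_pos: [0.5816, 0.1917, 0.0658]
tcp_rot: [0.309, 0.658, 0.622, 0.291]
ft_force: [-2.8, -1.1, 4.3]
grip_width: 0.0188
```

Emit:
step_arm:
  plan:
    - {"dx": 0,"dy": 0.4,"dz": 0,"rx": 0,"ry": 0,"rz": 0,"hand": 1}
    - {"dx": 0,"dy": 0.6,"dz": 0,"rx": 0,"ry": 0,"rz": 0,"hand": 1}
    - {"dx": 0,"dy": 0.8,"dz": 0,"rx": 0,"ry": 0,"rz": 0,"hand": 1}
    - {"dx": 0,"dy": 0.8,"dz": 0,"rx": 0,"ry": 0,"rz": 0,"hand": 1}
    - {"dx": 0,"dy": 0.8,"dz": 0,"rx": 0,"ry": 0,"rz": 0,"hand": 1}
    - {"dx": 0,"dy": 0.8,"dz": 0,"rx": 0,"ry": 0,"rz": 0,"hand": 1}
    - {"dx": 0,"dy": 0.8,"dz": 0,"rx": 0,"ry": 0,"rz": 0,"hand": 1}
    - {"dx": 0,"dy": 0.8,"dz": 0,"rx": 0,"ry": 0,"rz": 0,"hand": 1}
    - {"dx": 0,"dy": 0.8,"dz": 0,"rx": 0,"ry": 0,"rz": 0,"hand": 1}
    - {"dx": 0,"dy": 0.8,"dz": 0,"rx": 0,"ry": 0,"rz": 0,"hand": 1}

```text
clock: 20.55
eef_pos: [0.6294, 0.189, 0.1229]
tcp_rot: [0.308, 0.658, 0.622, 0.291]
ft_force: [0.2, -0.3, -1.5]
grip_width: 0.0187
```

```bash
python3 nx.py p 30 16 .1825;python3 look.py a8.png "{'side':(260,90,400,210),'top':(240,130,380,250)}"
```

```text
20.55 [0.6294 0.189  0.1229] w 0.0187 F [ 0.2 -0.3 -1.5] q [ 0.13  0.12 -0.75  2.25  1.54  0.56 -0.37]
target [ 0.4929 -0.0407  0.1638]
 trans cm in current tool frame [-23.72  -4.75 -12.07]  rot deg [50.11 -2.89  6.19] | trans cm in TARGET frame [-24.98  -9.5   -4.09]
```

View pics/a8.png

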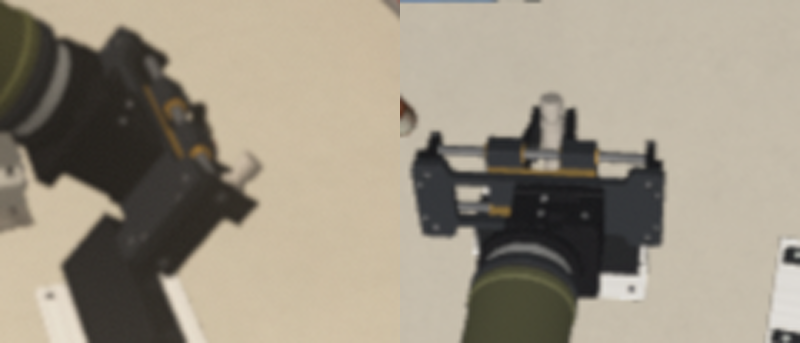

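Emit:
step_arm:
  plan:
    - {"dx": 0,"dy": 0.8,"dz": -0.6,"rx": 0,"ry": 0,"rz": 0,"hand": 1}
    - {"dx": 0,"dy": 0.8,"dz": -0.6,"rx": 0,"ry": 0,"rz": 0,"hand": 1}
    - {"dx": -0.8,"dy": 0.8,"dz": -0.6,"rx": 0,"ry": 0,"rz": 0,"hand": 1}
    - {"dx": -1.5,"dy": 0.3,"dz": -0.25,"rx": 0,"ry": 0,"rz": 0,"hand": 1}
    - {"dx": -1.5,"dy": 0,"dz": 0,"rx": 0,"ry": 0,"rz": 0,"hand": 1}
    - {"dx": -1.5,"dy": 0,"dz": 0,"rx": 0,"ry": 0,"rz": 0,"hand": 1}
    - {"dx": -1.5,"dy": 0,"dz": 0,"rx": 0,"ry": 0,"rz": 0,"hand": 1}
    - {"dx": -1.5,"dy": 0,"dz": 0,"rx": 0,"ry": 0,"rz": 0,"hand": 1}
    - {"dx": -1.5,"dy": 0,"dz": 0,"rx": 0,"ry": 0,"rz": 0,"hand": 1}
    - {"dx": -1.5,"dy": 0,"dz": 0,"rx": 0,"ry": 0,"rz": 0,"hand": 1}
    - {"dx": -1.5,"dy": 0,"dz": 0,"rx": 0,"ry": 0,"rz": 0,"hand": 1}
    - {"dx": -1.5,"dy": 0,"dz": 0,"rx": 0,"ry": 0,"rz": 0,"hand": 1}
    - {"dx": -1.5,"dy": 0,"dz": 0,"rx": 0,"ry": 0,"rz": 0,"hand": 1}
    - {"dx": -1,"dy": 0,"dz": 0,"rx": 0,"ry": 0,"rz": 0,"hand": 1}
    - {"dx": 0,"dy": 0,"dz": 0,"rx": 0,"ry": 0,"rz": 0,"hand": 1}

```text
clock: 21.9
eef_pos: [0.62, 0.0181, 0.1554]
tcp_rot: [0.309, 0.66, 0.621, 0.29]
ft_force: [-0.6, 0.7, -1.7]
grip_width: 0.0188
```

```bash
python3 nx.py p 30 16 .1825
```

```text
21.9 [0.62   0.0181 0.1554] w 0.0188 F [-0.6  0.7 -1.7] q [ 0.34 -0.13 -0.5   2.36  1.31  0.13  0.08]
target [ 0.4929 -0.0407  0.1638]
 trans cm in current tool frame [-6.66 -7.27 -9.99]  rot deg [50.04 -2.71  5.97] | trans cm in TARGET frame [ -7.98 -11.51  -0.84]
```

Emit:
step_arm:
  plan:
    - {"dx": 0,"dy": -0.5,"dz": -0.6,"rx": 3,"ry": -0.2,"rz": 0.4,"hand": 1}
    - {"dx": 0,"dy": -0.5,"dz": -0.6,"rx": 3,"ry": -0.2,"rz": 0.4,"hand": 1}
    - {"dx": 0,"dy": -0.6,"dz": -0.6,"rx": 4,"ry": -0.2,"rz": 0.5,"hand": 1}
    - {"dx": 0,"dy": -0.6,"dz": -0.6,"rx": 4,"ry": -0.2,"rz": 0.5,"hand": 1}
    - {"dx": 0,"dy": -0.6,"dz": -0.5,"rx": 4,"ry": -0.2,"rz": 0.5,"hand": 1}
    - {"dx": 0,"dy": -0.7,"dz": -0.4,"rx": 4,"ry": -0.2,"rz": 0.5,"hand": 1}
    - {"dx": 0,"dy": -0.7,"dz": -0.4,"rx": 4,"ry": -0.2,"rz": 0.5,"hand": 1}
    - {"dx": -0.5,"dy": -0.7,"dz": -0.3,"rx": 4,"ry": -0.2,"rz": 0.5,"hand": 1}
    - {"dx": -1,"dy": -0.7,"dz": -0.2,"rx": 4,"ry": -0.2,"rz": 0.5,"hand": 1}
    - {"dx": -1,"dy": -0.7,"dz": -0.1,"rx": 4,"ry": -0.2,"rz": 0.5,"hand": 1}
    - {"dx": -1,"dy": -0.7,"dz": 0,"rx": 4,"ry": -0.2,"rz": 0.5,"hand": 1}
    - {"dx": -1,"dy": -0.7,"dz": 0,"rx": 4,"ry": -0.2,"rz": 0.5,"hand": 1}
    - {"dx": 0,"dy": 0,"dz": 0,"rx": 0,"ry": 0,"rz": 0,"hand": 1}

```text
clock: 22.98
eef_pos: [0.5437, -0.0251, 0.1482]
tcp_rot: [0.076, 0.76, 0.642, 0.063]
ft_force: [0.9, 0.2, 0.1]
grip_width: 0.0188
```

```bash
python3 nx.py p 30 16 .1
```

```text
22.9833 [ 0.5437 -0.0251  0.1482] w 0.0188 F [0.9 0.2 0.1] q [-0.    0.01 -0.03  1.98  0.05  0.96  1.35]
target [ 0.4929 -0.0407  0.0813]
 trans cm in current tool frame [-2.38 -5.97  5.63]  rot deg [11.34  0.07  0.24] | trans cm in TARGET frame [-2.41 -4.74  6.69]
```

Emit:
step_arm:
  plan:
    - {"dx": 0,"dy": 0,"dz": 0,"rx": 3.8,"ry": 0,"rz": 0.1,"hand": 1}
    - {"dx": 0,"dy": 0,"dz": 0,"rx": 3.8,"ry": 0,"rz": 0.1,"hand": 1}
    - {"dx": 0,"dy": 0,"dz": 0,"rx": 3.8,"ry": 0,"rz": 0,"hand": 1}
    - {"dx": -0.6,"dy": -1.1,"dz": 0.5,"rx": 0,"ry": 0,"rz": 0,"hand": 1}
    - {"dx": -0.6,"dy": -1.2,"dz": 0.5,"rx": 0,"ry": 0,"rz": 0,"hand": 1}
    - {"dx": -0.6,"dy": -1.2,"dz": 0.5,"rx": 0,"ry": 0,"rz": 0,"hand": 1}
    - {"dx": -0.6,"dy": -1.2,"dz": 0.5,"rx": 0,"ry": 0,"rz": 0,"hand": 1}
    - {"dx": 0,"dy": 0,"dz": 0,"rx": 0,"ry": 0,"rz": 0,"hand": 1}
    - {"dx": 0,"dy": 0,"dz": 0,"rx": 0,"ry": 0,"rz": 0,"hand": 1}

```text
clock: 23.73
eef_pos: [0.4922, -0.0385, 0.1278]
tcp_rot: [0.001, 0.764, 0.645, 0.0]
ft_force: [0.4, 0.9, -0.8]
grip_width: 0.0188
```

```bash
python3 nx.py p 30 16 .055;python3 look.py a9.png "{'side':(250,200,430,354),'top':(330,170,470,290)}"; python3 bar.py "[.48,-.1029,.125]" 30
```

```text
23.7333 [ 0.4922 -0.0385  0.1278] w 0.0188 F [ 0.4  0.9 -0.8] q [ 0.03  0.06 -0.    1.95  0.    1.13  1.43]
target [ 0.4929 -0.0407  0.0363]
 trans cm in current tool frame [-0.2   0.09  9.15]  rot deg [0.09 0.02 0.21] | trans cm in TARGET frame [-0.2   0.11  9.15]
side 250 zc 143.7
-54 12 y [23.4 26.8 36.5] z [141.6 147.7 152.4]
-46 56 y [22.8 25.9 34.4] z [141.6 149.9 153.1]
-38 57 y [22.8 26.4 34.9] z [141.6 149.2 153.1]
-30 41 y [23.7 27.3 32.9] z [142.9 148.3 151.9]
-22 60 y [22.3 26.4 35.7] z [142.1 149.5 153.3]
-14 24 y [22.3 26.5 31.5] z [143.2 150.2 153.5]
top 119 zc 143.7
-54 11 y [27.  33.4 40.5] z [144.6 150.6 152.8]
-46 29 y [26.7 36.3 41.8] z [145.8 149.9 153.3]
-38 24 y [28.2 35.1 41.8] z [148.5 150.4 153.4]
-30 22 y [28.1 35.9 40.2] z [144.1 147.9 151.7]
-22 27 y [26.5 33.7 42.6] z [145.4 151.4 153.2]
-14 6 y [26.5 30.2 35.5] z [149.3 150.1 152.4]
```

View pics/a9.png

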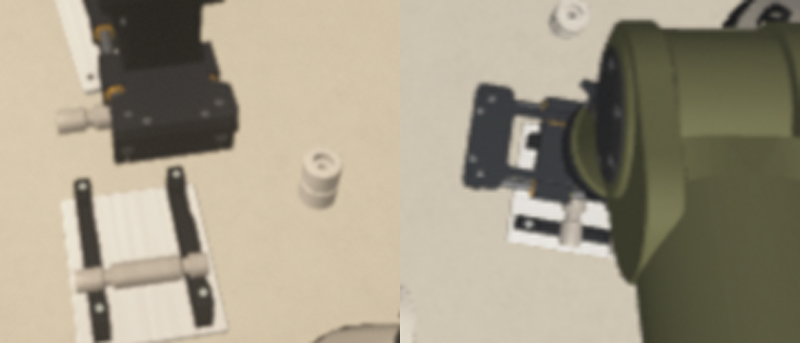

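Emit:
step_arm:
  plan:
    - {"dx": -0.2,"dy": 0.1,"dz": 1,"rx": 0,"ry": 0,"rz": 0.2,"hand": 1}
    - {"dx": 0,"dy": 0,"dz": 1.2,"rx": 0,"ry": 0,"rz": 0,"hand": 1}
    - {"dx": 0,"dy": 0,"dz": 1.2,"rx": 0,"ry": 0,"rz": 0,"hand": 1}
    - {"dx": 0,"dy": 0,"dz": 1.2,"rx": 0,"ry": 0,"rz": 0,"hand": 1}
    - {"dx": 0,"dy": 0,"dz": 1.2,"rx": 0,"ry": 0,"rz": 0,"hand": 1}
    - {"dx": 0,"dy": 0,"dz": 1.2,"rx": 0,"ry": 0,"rz": 0,"hand": 1}
    - {"dx": 0,"dy": 0,"dz": 1,"rx": 0,"ry": 0,"rz": 0,"hand": 1}
    - {"dx": 0,"dy": 0,"dz": 0.7,"rx": 0,"ry": 0,"rz": 0,"hand": 1}
    - {"dx": 0,"dy": 0,"dz": 0,"rx": 0,"ry": 0,"rz": 0,"hand": 1}
    - {"dx": 0,"dy": 0,"dz": 0,"rx": 0,"ry": 0,"rz": 0,"hand": 1}

```text
clock: 24.67
eef_pos: [0.4932, -0.0414, 0.0408]
tcp_rot: [0.0, 0.766, 0.643, -0.0]
ft_force: [0.8, 0.0, -1.3]
grip_width: 0.0187
```

```bash
python3 nx.py p 30 16 .0355;python3 look.py b1.png "{'side':(250,200,430,354),'top':(330,170,470,290)}"; python3 bar.py "[.48,-.1029,.039]" 30
```

```text
24.6667 [ 0.4932 -0.0414  0.0408] w 0.0187 F [ 0.8  0.  -1.3] q [ 0.03  0.17 -0.    2.03  0.    0.94  1.43]
target [ 0.4929 -0.0407  0.0168]
 trans cm in current tool frame [ 0.06 -0.04  2.4 ]  rot deg [ 0.01  0.01 -0.03] | trans cm in TARGET frame [ 0.06 -0.04  2.4 ]
side 203 zc 57.7
-46 48 y [19.3 24.5 32.1] z [51.4 62.7 65.9]
-38 42 y [20.7 24.7 33. ] z [58.8 63.3 66.5]
-30 44 y [14.3 25.  33.6] z [39.9 62.1 65.9]
-22 46 y [20.1 24.7 32.8] z [56.4 62.9 66.7]
-14 23 y [19.8 21.9 29.4] z [51.8 61.8 66.2]
top 102 zc 57.7
-54 7 y [24.7 32.1 38. ] z [58.5 64.  66.7]
-46 27 y [14.1 32.4 44.1] z [34.  62.8 65.6]
-38 21 y [25.3 31.4 38.5] z [57.4 63.2 67.1]
-30 19 y [22.6 32.2 37.1] z [54.4 61.  66.2]
-22 22 y [23.3 32.4 40.4] z [60.7 64.2 67. ]
-14 6 y [23.7 28.3 33.7] z [61.3 64.  67.5]
```

Emit:
step_arm:
  plan:
    - {"dx": 0.05,"dy": 0,"dz": 0.4,"rx": 0,"ry": 0,"rz": 0,"hand": 1}
    - {"dx": 0,"dy": 0,"dz": 0.4,"rx": 0,"ry": 0,"rz": 0,"hand": 1}
    - {"dx": 0,"dy": 0,"dz": 0.4,"rx": 0,"ry": 0,"rz": 0,"hand": 1}
    - {"dx": 0,"dy": 0,"dz": 0.3,"rx": 0,"ry": 0,"rz": 0,"hand": 1}
    - {"dx": 0,"dy": 0,"dz": 0.3,"rx": 0,"ry": 0,"rz": 0,"hand": 1}
    - {"dx": 0,"dy": 0,"dz": 0.2,"rx": 0,"ry": 0,"rz": 0,"hand": 1}
    - {"dx": 0,"dy": 0,"dz": 0,"rx": 0,"ry": 0,"rz": 0,"hand": 1}
    - {"dx": 0,"dy": 0,"dz": 0,"rx": 0,"ry": 0,"rz": 0,"hand": 1}

```text
clock: 25.43
eef_pos: [0.4932, -0.041, 0.0209]
tcp_rot: [0.0, 0.766, 0.643, 0.0]
ft_force: [0.4, -0.3, -1.1]
grip_width: 0.0185
```

Emit:
step_arm:
  plan:
    - {"dx": 0,"dy": 0,"dz": 0.15,"rx": 0,"ry": 0,"rz": 0,"hand": 1}
    - {"dx": 0,"dy": 0,"dz": 0.1,"rx": 0,"ry": 0,"rz": 0,"hand": 1}
    - {"dx": 0,"dy": 0,"dz": 0.05,"rx": 0,"ry": 0,"rz": 0,"hand": 1}
    - {"dx": 0,"dy": 0,"dz": 0,"rx": 0,"ry": 0,"rz": 0,"hand": 1}

```text
clock: 25.77
eef_pos: [0.4936, -0.041, 0.0194]
tcp_rot: [0.0, 0.766, 0.643, 0.0]
ft_force: [-3.2, 0.4, 8.3]
grip_width: 0.0186
```

Contact at 8 N: the gauge is on the notch floors. I'll let go and retreat upward.

Emit:
step_arm:
  plan:
    - {"dx": 0,"dy": 0,"dz": -0.05,"rx": 0,"ry": 0,"rz": 0,"hand": 1}
    - {"dx": 0,"dy": 0,"dz": 0,"rx": 0,"ry": 0,"rz": 0,"hand": 0.75}
    - {"dx": 0,"dy": 0,"dz": 0,"rx": 0,"ry": 0,"rz": 0,"hand": 0.6}
    - {"dx": 0,"dy": 0,"dz": 0,"rx": 0,"ry": 0,"rz": 0,"hand": 0.54}
    - {"dx": 0,"dy": 0,"dz": 0,"rx": 0,"ry": 0,"rz": 0,"hand": 0.54}
    - {"dx": 0,"dy": 0,"dz": -0.5,"rx": 0,"ry": 0,"rz": 0,"hand": 0.54}
    - {"dx": 0,"dy": 0,"dz": -1.5,"rx": 0,"ry": 0,"rz": 0,"hand": 0.54}
    - {"dx": 0,"dy": 0,"dz": -2,"rx": 0,"ry": 0,"rz": 0,"hand": 0.54}
    - {"dx": 0,"dy": 0,"dz": -2.5,"rx": 0,"ry": 0,"rz": 0,"hand": 0.54}
    - {"dx": 0,"dy": 0,"dz": -2.5,"rx": 0,"ry": 0,"rz": 0,"hand": 0.54}
    - {"dx": 0,"dy": 0,"dz": -2.5,"rx": 0,"ry": 0,"rz": 0,"hand": 0.54}
    - {"dx": 0,"dy": 0,"dz": -2.5,"rx": 0,"ry": 0,"rz": 0,"hand": 0.54}
    - {"dx": 1.5,"dy": 0,"dz": -2.5,"rx": 0,"ry": 0,"rz": 0,"hand": 0.54}
    - {"dx": 1.5,"dy": 0,"dz": -2.5,"rx": 0,"ry": 0,"rz": 0,"hand": 0.54}
    - {"dx": 2,"dy": 0,"dz": -2,"rx": 0,"ry": 0,"rz": 0,"hand": 0.54}
    - {"dx": 2,"dy": 0,"dz": -2,"rx": 0,"ry": 0,"rz": 0,"hand": 0.54}
    - {"dx": 2,"dy": 0,"dz": -2,"rx": 0,"ry": 0,"rz": 0,"hand": 0.54}
    - {"dx": 2,"dy": 0,"dz": 0,"rx": 0,"ry": 0,"rz": 0,"hand": 0.54}
    - {"dx": 2,"dy": 0,"dz": 0,"rx": 0,"ry": 0,"rz": 0,"hand": 0.54}
    - {"dx": 0,"dy": 0,"dz": 0,"rx": 0,"ry": 0,"rz": 0,"hand": 0.54}

```text
clock: 27.43
eef_pos: [0.5155, 0.0924, 0.2692]
tcp_rot: [-0.0, 0.764, 0.646, 0.001]
ft_force: [-0.8, 1.2, -0.1]
grip_width: 0.0403
```

```bash
python3 nx.py p 30 16 .0355;python3 look.py b2.png "{'side':(250,120,430,354),'top':(220,130,450,290)}"; python3 bar.py "[.48,-.1029,.0168]" 30|head -16; python3 bar.py "[.48,-.1029,.0168]" -30|head -16
```

```text
27.4333 [0.5155 0.0924 0.2692] w 0.0403 F [-0.8  1.2 -0.1] q [-0.11  0.04 -0.12  1.69  0.    1.41  1.17]
target [ 0.4929 -0.0407  0.0168]
 trans cm in current tool frame [-13.57  -0.05  25.2 ]  rot deg [ 0.07 -0.16  0.34] | trans cm in TARGET frame [-13.5    0.06  25.24]
side 585 zc 35.5
-46 48 y [16.6 24.  33.5] z [26.1 40.9 44.3]
-38 41 y [21.5 26.1 34.4] z [37.1 42.  44.7]
-30 49 y [20.5 26.2 45.2] z [28.3 39.2 44.2]
-22 44 y [20.  25.6 33.4] z [34.9 41.7 44.5]
-14 52 y [20.4 24.4 33.7] z [33.7 42.6 45.7]
-6 52 y [20.4 24.3 33.8] z [32.9 41.6 45.8]
2 47 y [20.6 25.4 36.2] z [34.6 42.3 45.4]
10 53 y [20.3 24.8 34.8] z [34.2 41.9 45.4]
18 49 y [20.8 25.1 34.6] z [32.8 42.9 45.4]
26 46 y [20.7 25.4 35.5] z [34.4 42.4 45.5]
34 34 y [22.8 27.6 37.5] z [14.4 40.6 43.7]
42 45 y [21.5 27.1 41.6] z [35.1 42.1 44.3]
50 25 y [14.1 25.6 46.7] z [32.4 40.4 44.9]
top 0 zc 35.5
side 667 zc 35.5
-46 56 y [-39.3 -33.8 -24.5] z [26.9 42.  45. ]
-38 47 y [-37.2 -33.4 -24.9] z [36.5 42.4 44.9]
-30 55 y [-41.6 -32.9 -14.6] z [27.3 40.  44.1]
-22 50 y [-38.4 -33.6 -25.6] z [33.8 41.9 45. ]
-14 59 y [-38.7 -34.5 -25.3] z [34.6 42.4 45.8]
-6 60 y [-39.  -35.4 -24.6] z [34.4 43.1 46.1]
2 59 y [-39.1 -34.5 -25.3] z [34.1 43.2 45.5]
10 56 y [-39.2 -34.6 -25.5] z [34.2 42.9 46.2]
18 59 y [-39.5 -34.6 -24.3] z [34.6 42.9 46.4]
26 49 y [-39.3 -34.  -25.8] z [35.2 42.4 45.6]
34 43 y [-37.6 -32.6 -24.6] z [35.9 41.  44.1]
42 50 y [-38.8 -34.4 -23.6] z [36.3 42.6 45.1]
50 23 y [-49.8 -32.2 -14.8] z [34.1 39.8 44.8]
top 12 zc 35.5
34 6 y [-47.  -43.1 -34. ] z [18.7 27.8 40.3]
```

View pics/b2.png

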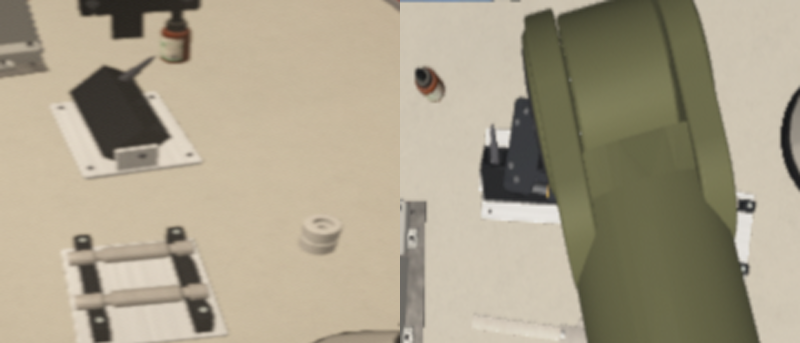

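The side view shows both gauges lying across both rails. The one at crop (130,252) is in lane_2 and the one at (140,297) is in lane_1, both with their tops at about 45 mm. The punch is in its socket at (138,68), and the die (320,235) and the bottle (174,42) are still standing. The gripper is empty and clear, so I'm handing in.

Run:
```python
from cell import robot
print(robot.finish_job()); print(robot.sense()["clock"])
```

```text
the job is handed in; nothing more can be done
None
the job is handed in; nothing more can be done
```

I pulled both thick gauges from the stand and laid each one in its own carrier lane. I lowered each until it touched the notch floors (8–11 N), then opened the gripper and backed off. I handed the job in at about 27 s; it reported no verdict.

- **Gauges:** the last side view, by depth, shows both level across both rails. Their centres are at about y = -29.6 mm and +30 mm (targets -30 and +30) and within a few mm along the lane. Their tops are at about 45 mm, as expected for resting on the notch floors.
- **Other objects:** the punch was still in its socket. The die and bottle stood where they were, judged by eye in the pictures rather than measured.
- **Gripper:** it was empty, with almost no force at the wrist, and clear of everything.
- **Limits of the check:** the arm blocked the top camera's view of the carrier, so the final check rests on the side camera alone. Earlier, the two cameras disagreed by about 2 mm either way across the carrier, so I used the average.
- **Arm limits:** on the first approach two joints reached the ends of their ranges, so the arm fell short of some commanded poses. I corrected from the measured pose each time.

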